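# Lock the sample module into the bench meter with its cam lock

### The arm

A 6-joint arm with a two-finger parallel gripper is mounted at the origin on the work surface. World frame = base frame: x ahead of the robot, y to its left, z up, the work surface at z = 0. Lengths are in m, angles in degrees, forces in N, time in s.
With the tool pointing down it reaches from about 0.325 to 0.775 m from the base axis. Payload 5.5 kg.
Tool frame: the origin (TCP) lies at the very end of the fingers, on their centre line; the grasp point (between the pads) lies env.grip_point_offset behind it (env.grip_point_offset is the distance from the TCP to the grasp point, in m); x points along the fingers, y is the direction in which the jaws open and shut, and the axes are right-handed (so a half turn about x gives the same grasp; the last joint's range is limited). The gripper opens to 88 mm and grips with 3 to 60 N. Pads are 20 mm wide; open, the fingers measure 115 mm over their backs; the gripper's body (75 mm by 178 mm) begins 61 mm behind the grasp point.
Start: joints at [68.543, 5.22, 70.514, -0, 104.267, -3.249], TCP at [0.187, 0.57, 0.223] pointing down, gripper open.
Joint ranges: [-164.24, 164.24], [-49.07, 125.15], [9.68, 141.18], [-86.29, 266.29], [3.28, 154.24], [-151.56, 151.56]. Speed limits (degrees/s): [147.25, 147.25, 172.46, 180, 180, 180].

### API

Orientations are given as a 3x3 rotation matrix whose columns are the frame's x, y, z axes.
In Python, from cell import env gives the robot as it stands.
- The arm moves only by the tool drive_tool, never from a script. Its arguments are lists of equal length, an entry for each row: "rot": the turn, a rotation vector about the tool's x, y, z in rad, a list of three; "slide": the shift along the tool's x, y, z in mm, a list of three; "jaw": the opening, from -1 (shut) to 1 (fully open), so that 0 is half open. A call has 1 to 5 rows; each row shifts and turns the commanded pose from where the row before left it, along the tool's axes as they then stand; what a row does not reach is not made up. A row lasts 1/8 s, in which the tool goes at most 62.5 mm and 10.7 degrees, less where a joint would pass 70% of its speed; a pose out of reach is approached as far as the arm can. A call with a gripper value outside its range is refused whole. The fingers move at their own pace and stop on an object; the grip force is fixed at half the most. Time passes only in rows, so rows that do not move let the fingers close. It gives the time, the measured TCP pose, the force and the opening at its end, in the units of the state.
- env.sense(): the state, without advancing time (a new reading comes with each control period).
- env.grab_frame(name): name is "scene" or "top" or "wrist"; returns the picture (480x640x3 uint8, red, green, blue); there is no depth.
- env.get_calibration(name): a dict with "mtx" (3x3 intrinsics, pixels), "distortion" ([k1, k2, p1, p2, k3] as OpenCV has them; the pictures are not rectified), "world_from_camera" (4x4, takes a point from camera to world coordinates). Camera axes: x right, y down, z forward; pixel columns grow to the right and rows downward; lengths in m; the calibration is good to about 2 mm. A picture is of the moment at which its call begins: read the wrist's pose just before it. get_calibration takes no time and is no camera call; for the wrist camera it gives the pose at the moment of the call.
- env.close_job(): hands the job in, once; it reports no verdict.
The state is a dict: "time": time; "joints": joint angles; "dq": joint speeds; "joint_efforts": joint torques, N m; "position": TCP position; "orientation": TCP orientation; "wrist_force": force on the tool from outside, world axes, zero at the start; "wrist_torque": the same for the moment, N m; "width": opening from 0.0 (shut) to 1.0 (fully open).
Only numpy, scipy, OpenCV 4.12 (cv2) and the standard library are available. Lean on these libraries where they do the work, as an engineer would, in place of code of your own. Each camera call takes 0.05 s, during which the arm holds its last target.

### The job

Push the white sample module along its rails into the blue meter until its bolt head is inside the open cam and it comes up against the springy seal. Then feel gently for the slot of the cam disc with the orange screwdriver and turn it clockwise until the module is drawn in and the lock goes firmly tight, without forcing it, and put the screwdriver back upright in its grey stand. Keep the fingers off the cam and leave the jars, meter and cup where they are.

Things in the scene. Friction and masses are not known exactly. Their poses are not given: they have to be found in the camera images.
- dock: fixed blue bench meter with docking bay. Origin on the table under the cam axis; x is the direction the module is pushed in, z up. Bed 8 mm thick from x = -200 to +25 mm, open at its -x end, between two rails 62 mm apart (tops at z = 26 mm, from x = -200 to -35 mm). Blue shoulders beside the cam 45 mm high; the meter behind (x 35 to 195 mm) is 130 mm high, 204 mm wide.
- cam: round steel cam disc, 50 mm across, top at z = 51 mm, turning about the dock's upright axis. A spiral skirt below has a mouth, marked by a red dot; at the start it faces the bolt (within 6 degrees). Turned clockwise from above it catches behind the bolt head after about 25 degrees, draws it in 5 mm per rad, and goes tight at the hidden stop after 40 to 80 degrees. It stays so when left.
- cam_slot (a point): centre of the screwdriver slot at the disc's top face; x along the slot, red dot on the -x side. Slot 17 mm long, 4.2 wide, 7 deep, long edges chamfered 0.7 mm. Turning takes 0.06 N m free, about 0.15 N m against the seal; firmly tight is 0.3 to 0.35 N m, kept up for half a second; beyond, the clamping force climbs steeply.
- module: the white sample module, a loose block 60 x 60 x 40 mm, 0.4 kg, with a dark red window and a black finger rib on top, lying between the rails. Origin at the centre of its underside, x towards the cam, z up.
- bolt_head (a point): centre of the upright T-shaped bolt head (9 mm thick, 26 mm tall) on the end of a 7 mm bolt neck; it stands 22 mm ahead of the module's front face. Against the seal it stands 14.5 mm before the cam axis, inside the cam's mouth.
- module_back (a point): centre of the module's flat rear face, the face turned away from the cam, 20 mm above the bed; x axis points towards the cam.
- module_rib (a point): centre of the black finger rib on the module: 34 mm long along the pushing direction, 14 mm wide, 20 mm high.
- driver_mid (a point): centre of the screwdriver's square orange handle, 24 x 24 mm and 78 mm tall, standing upright; z axis points up from tip to handle, x axis along the width of the blade (a pair of the handle's flats is square to it). It stands loose in its stand, 0.12 kg.
- driver_tip (a point): middle of the tip of the flat blade (14 mm wide along x, 3.2 mm thick, 11 mm long), 101 mm below the handle's centre. The round shaft above it is 10 mm thick; the handle's underside is 62 mm above the tip.
- stand_mouth (a point): centre of the square 18 mm hole through the grey stand (70 x 70 x 66 mm high, fixed), at its top face. The screwdriver stands in it with the handle's underside resting on the top face, the tip 62 mm below this point.
- jar_a: jar of dark jam, 68 mm across, 100 mm tall, green cap; origin under its centre. To be left alone.
- jar_b: jar of amber jam, 68 mm across, 100 mm tall, red cap; origin under its centre. To be left alone.
- meter: dark blue handheld meter, 170 x 75 x 28 mm, lying on the table; origin under its centre. To be left alone.
- cup: white plastic cup, 70 mm across, 60 mm tall; origin under its centre. To be left alone.
- seal_face (a point): centre of the front of the springy black seal, 31 mm above the table. The module's front face meets it at dock x = -36.5 mm; it takes 4 N to start moving it, then 1.5 N per mm. A hard stop lies 1.3 to 4.1 mm further in (differs from start to start, cannot be seen).
Mind the look-alikes: they are no part of the job. What is meant by the part that bears driver_mid is not green, turquoise or yellow, and is the larger of those in its own colour.

How it is judged (in metres and radians):
On the way, in this order (a step that is already met when the one before it is completed fails the run):
1. the module is pushed up to the seal, its bolt head in the open cam (x of bolt_head in the frame of dock above -0.0158 m and angle between the x axis of cam_slot and the x axis of dock, either way round below 0.3 rad), for 0.2 s.
2. the screwdriver's blade is down in the cam's slot (z of driver_tip in the frame of cam_slot below -0.003 m and horizontal distance between driver_tip and cam_slot below 0.005 m), for 0.1 s.
3. turned with the screwdriver in the slot, the cam has drawn the bolt head in and gone tight (contact force between cam and module above 17 N and x of bolt_head in the frame of dock above -0.0138 m and z of driver_tip in the frame of cam_slot below -0.002 m and horizontal distance between driver_tip and cam_slot below 0.006 m), for 0.1 s.
At the end, for the whole second after the job is handed in: Module at rest, drawn in (bolt head centre within 13.8 mm of the cam axis along the pushing direction) and still gripped by the cam with over 5 N; screwdriver upright (within 0.15 rad) in its stand, tip within 8 mm of the hole's axis and over 55 mm below its top (contact force between cam and module above 5 N and x of bolt_head in the frame of dock above -0.0138 m and horizontal distance between driver_tip and stand_mouth below 0.008 m and z of driver_tip in the frame of stand_mouth below -0.055 m and angle between driver_mid's own z axis and vertical below 0.15 rad and linear speed of module below 0.01 m/s); the robot touches nothing.
It fails at once if the lock is forced: more than 80 N between cam and module (contact force between cam and module above 80 N).
It fails at once if the screwdriver is pressed hard (over 30 N) on the cam's face while its blade is not in the slot (contact force between driver and cam above 30 N and z of driver_tip in the frame of cam_slot above -0.002 m).
It fails at once if the fingers touch the cam (contact force between the fingers and cam above 1 N).
It fails at once if a jar, the meter or the cup is moved by more than 30 mm (distance of any of jar_a, jar_b, meter, cup from where it was at the start of the episode above 0.03 m).
It also fails if it takes over 72 s, if anything falls off the work surface, if the arm or the gripper's body presses on something with over 40 N, if the wrist force passes 120 N, or if a joint passes its speed limit or range.

## Working session

There is one attempt and no reset: what is moved stays moved. The work goes in short steps, Python scripts to look and compute and a tool call to move; the robot and the scene stay as the last step left them, time stands still between calls to the robot, and variables do not carry over. Pictures are saved under pics/ and viewed, and the job is handed in when it is done.

Besides the shell and the picture viewer there is one more tool, called after "Call:" in YAML: its name, and indented under it one key for each argument. drive_tool: Moves the arm, as the interface text tells. Its arguments: {"type":"object","properties":{"rot":{"type":"array"},"slide":{"type":"array"},"jaw":{"type":"array"}},"required":["rot","slide","jaw"]}

```bash
ls; mkdir -p pics; python3 - <<'E'
from cell import env
import cv2,numpy as np
s=env.sense();print(s)
print(env.grip_point_offset)
for n in ["scene","top","wrist"]:
    c=env.get_calibration(n);print(n,c)
    im=env.grab_frame(n);cv2.imwrite(f"pics/{n}0.png",im[:,:,::-1])
E
```

```text
pics
{'time': 0.0, 'joints': array([ 6.85412586e+01,  5.26232639e+00,  7.05801408e+01,  2.99589156e-04,
        1.04267571e+02, -3.24706548e+00]), 'dq': array([ 0.0600668 ,  0.03316568, -0.00839185,  0.00636623,  0.00312415,
        0.05438602]), 'joint_efforts': array([-2.86989052e-04, -4.46453476e+01, -4.06451797e+01,  6.99472683e-02,
        2.91052507e-02, -1.45012764e-04]), 'position': array([0.18739281, 0.5696747 , 0.2215322 ]), 'orientation': array([[-7.07303162e-04,  3.12526603e-01,  9.49908744e-01],
       [-1.78554032e-03,  9.49907073e-01, -3.12527382e-01],
       [-9.99998156e-01, -1.91715197e-03, -1.13843425e-04]]), 'wrist_force': array([-0.64850526,  0.39787366,  0.32400373]), 'wrist_torque': array([-0.02163098, -0.02690631,  0.06729221]), 'width': 0.9997223742055314}
0.0187
scene {'mtx': array([[476.12984141,   0.        , 314.96568801],
       [  0.        , 476.12984141, 241.12811877],
       [  0.        ,   0.        ,   1.        ]]), 'distortion': array([-0.03291763,  0.        ,  0.        ,  0.        ,  0.        ]), 'world_from_camera': array([[-0.28596309,  0
[... 568 characters left out ...]
-0.99945352,  0.00467467, -0.03272327, -0.00721079],
       [ 0.0312901 , -0.18539571, -0.98216565,  1.23896302],
       [ 0.        ,  0.        ,  0.        ,  1.        ]])}
wrist {'mtx': array([[384.26388796,   0.        , 323.23090332],
       [  0.        , 384.26388796, 237.15086803],
       [  0.        ,   0.        ,   1.        ]]), 'distortion': array([-0.08228953,  0.        ,  0.        ,  0.        ,  0.        ]), 'world_from_camera': array([[ 0.31312311,  0.92105401,  0.23154574,  0.1224458 ],
       [ 0.94970723, -0.30285704, -0.07958506,  0.59097169],
       [-0.00317688,  0.24482059, -0.96956319,  0.38350225],
       [ 0.        ,  0.        ,  0.        ,  1.        ]])}
```

View pics/scene0.png

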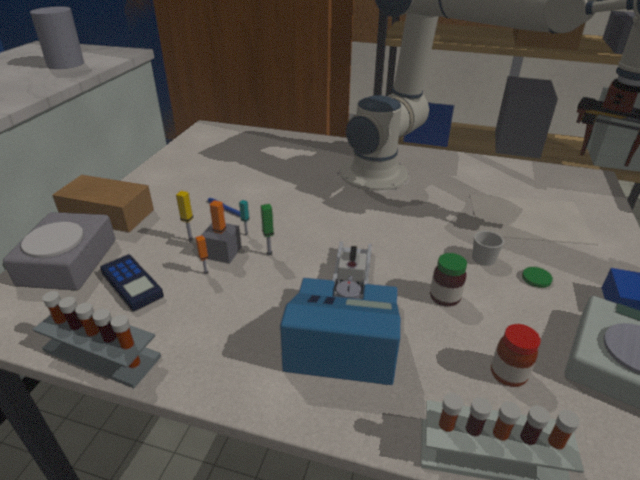

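View pics/top0.png

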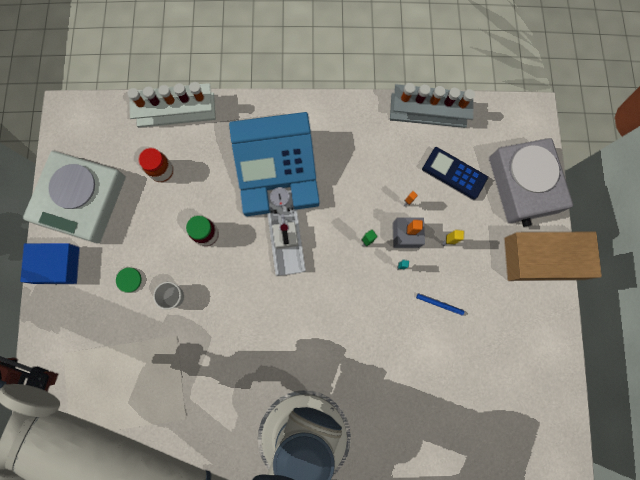

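View pics/wrist0.png

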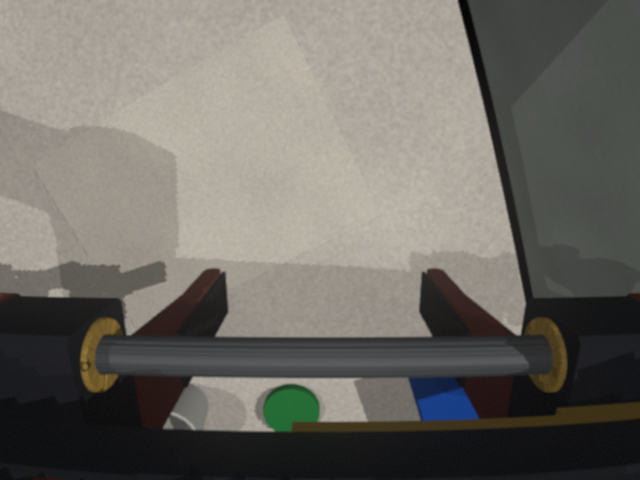

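The candidates for the target are: in the scene picture, the orange driver in the stand at (218,215), a small orange one at (202,247), yellow (185,205), green (267,220) and turquoise (245,212). I choose the larger orange one, standing in the grey stand (top picture (415,227)). Next I check it in a close crop and enlarge the dock.

```bash
cat > h.py <<'E'
import numpy as np,cv2
from cell import env
def ray(n,px,cal=None):
    c=cal or env.get_calibration(n)
    p=cv2.undistortPoints(np.array([[px]],float),c["mtx"],c["distortion"])[0,0]
    T=c["world_from_camera"];d=T[:3,:3]@np.array([p[0],p[1],1.]);return T[:3,3],d/np.linalg.norm(d)
def onz(n,px,z,cal=None):
    o,d=ray(n,px,cal);return o+d*(z-o[2])/d[2]
def proj(n,P,cal=None):
    c=cal or env.get_calibration(n);T=np.linalg.inv(c["world_from_camera"])
    return cv2.projectPoints(np.atleast_2d(np.array(P,float)),cv2.Rodrigues(T[:3,:3])[0],T[:3,3],c["mtx"],c["distortion"])[0][:,0]
def tri(r1,r2):
    (o1,d1),(o2,d2)=r1,r2
    A=np.stack([d1,-d2],1);t=np.linalg.lstsq(A,o2-o1,rcond=None)[0]
    a=o1+d1*t[0];b=o2+d2*t[1];return (a+b)/2,np.linalg.norm(a-b)
def crop(f,x0,y0,x1,y1,k,out):
    im=cv2.imread(f)[y0:y1,x0:x1];cv2.imwrite(out,cv2.resize(im,None,fx=k,fy=k,interpolation=cv2.INTER_CUBIC))
E
python3 - <<'E'
from h import *
crop("pics/top0.png",220,100,340,290,3,"pics/top0_dock.png")
crop("pics/top0.png",350,170,480,290,5,"pics/top0_stand.png")
crop("pics/scene0.png",170,180,300,290,6,"pics/scene0_stand.png")
crop("pics/scene0.png",270,230,410,390,5,"pics/scene0_dock.png")
E
```

```text
(no output)
```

View pics/top0_dock.png

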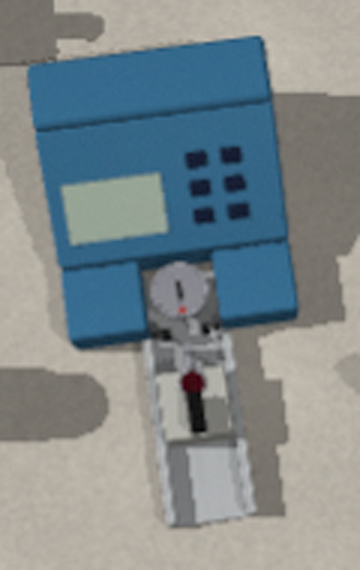

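View pics/top0_stand.png

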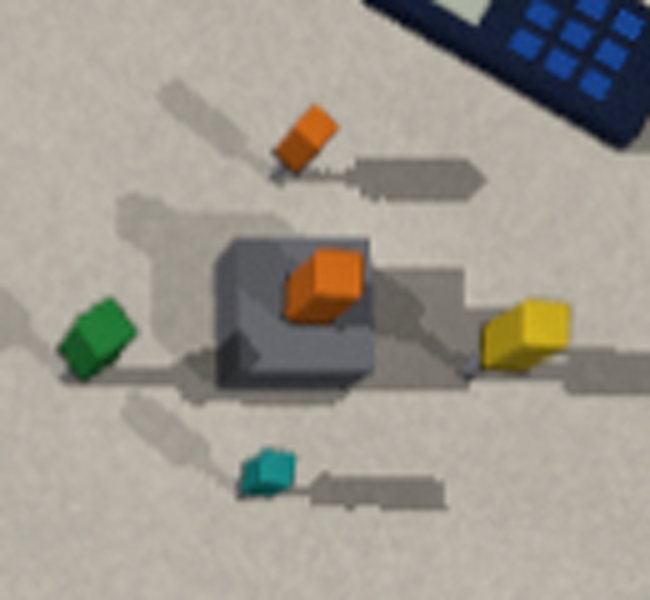

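View pics/scene0_stand.png

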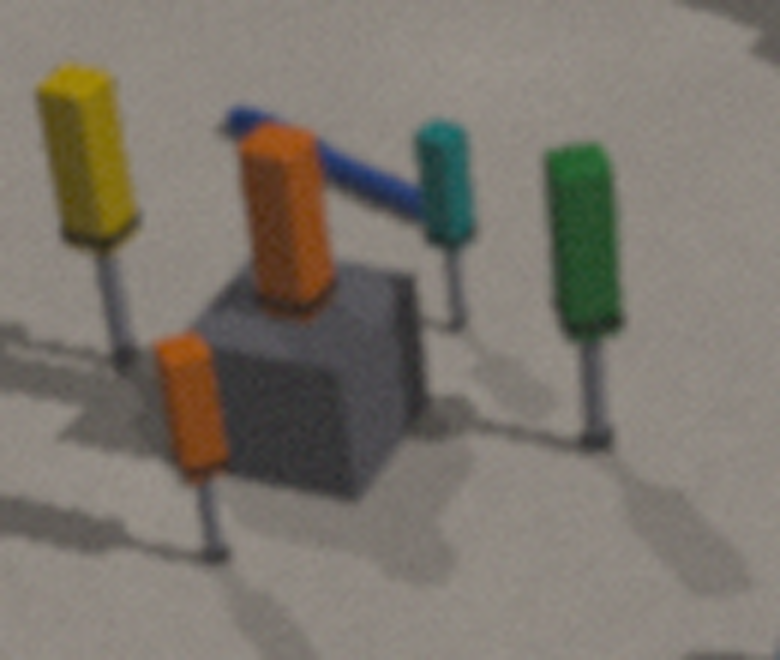

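View pics/scene0_dock.png

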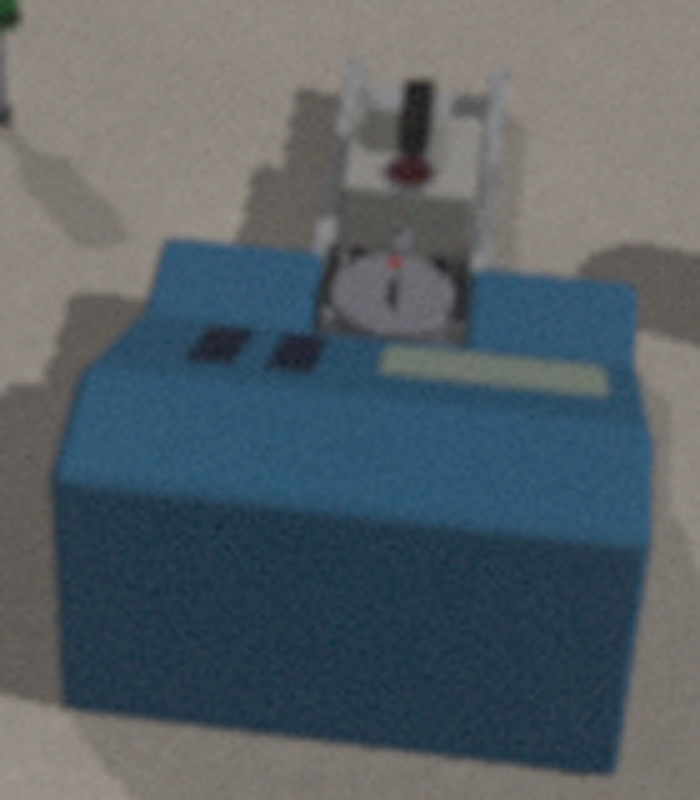

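The crops confirm it: the larger orange driver stands in the stand, with the small orange one beside it on the table. The cam has its red dot towards the module. Now I turn pixels into positions.

```bash
python3 - <<'E'
from h import *
np.set_printoptions(precision=4,suppress=True)
t=lambda x,y:(220+x/3-.33,100+y/3-.33)
cam=onz("top",t(179,288),.051);print("cam top",cam)
s=lambda x,y:(270+x/5-.4,230+y/5-.4)
print("cam scene",onz("scene",s(393,294),.051))
print("cam tri",tri(ray("top",t(179,288)),ray("scene",s(393,294))))
# meter top rear corners (z .13)
a=onz("top",t(28,68),.13);b=onz("top",t(262,37),.13);print("rear corners",a,b,np.linalg.norm(a-b))
# rail ends z .026
c=onz("top",t(168,525),.008);d=onz("top",t(254,514),.008);print("rail ends",c,d,np.linalg.norm(c-d))
# rib and module rear top edge z .048
e=onz("top",t(165,443),.048);f=onz("top",t(231,436),.048);print("mod rear",e,f,np.linalg.norm(e-f))
print("rib rear",onz("top",t(197,431),.068))
ax=cam-(c+d)/2;print("yaw rail",np.degrees(np.arctan2(ax[1],ax[0])));r=a-b;print("yaw rear",np.degrees(np.arctan2(-r[0],r[1])))
# stand
q=lambda x,y:(350+x/5-.4,170+y/5-.4)
P=[onz("top",q(*p),.066) for p in [(236,240),(368,240),(373,372),(236,372)]];print(P,np.mean(P,0),[np.linalg.norm(P[i]-P[i-1]) for i in range(4)])
H=[onz("top",q(*p),.144) for p in [(314,251),(361,251),(362,294),(317,297)]];print("handle",H,np.mean(H,0),[np.linalg.norm(H[i]-H[i-1]) for i in range(4)])
w=lambda x,y:(170+x/6-.4,180+y/6-.4)
print("handle tri",tri(ray("top",q(338,273)),ray("scene",w(281,140))))
# neighbors bases
for n,p in [("green",(67,375)),("small",(277,172)),("turq",(240,490)),("yel",(468,370))]:print(n,onz("top",q(*p),0))
E
```

```text
cam top [0.6122 0.0608 0.051 ]
cam scene [0.6143 0.0626 0.051 ]
cam tri (array([0.6125, 0.0616, 0.0493]), np.float64(0.0013692340005906477))
rear corners [0.7825 0.1847 0.13  ] [ 0.8107 -0.0123  0.13  ] 0.19897045740290029
rail ends [0.4095 0.0717 0.008 ] [ 0.4187 -0.0037  0.008 ] 0.07589487916736452
mod rear [0.4758 0.0721 0.048 ] [0.4816 0.0157 0.048 ] 0.0567765544954119
rib rear [0.4827 0.0439 0.068 ]
yaw rail 7.707734226198007
yaw rear 8.139471080827631
[array([ 0.5489, -0.2432,  0.066 ]), array([ 0.5487, -0.3123,  0.066 ]), array([ 0.4794, -0.3113,  0.066 ]), array([ 0.4798, -0.2403,  0.066 ])] [ 0.5142 -0.2768  0.066 ] [np.float64(0.06920110297798682), np.float64(0.06911862685918527), np.float64(0.06938253731121696), np.float64(0.07096774705682098)]
handle [array([ 0.5259, -0.2653,  0.144 ]), array([ 0.5258, -0.2883,  0.144 ]), array([ 0.5046, -0.2877,  0.144 ]), array([ 0.5032, -0.2657,  0.144 ])] [ 0.5149 -0.2767  0.144 ] [np.float64(0.02266049536998202), np.float64(0.023000450662753576), np.float64(0.021214564919087006), np.float64(0.022058529473427565)]
handle tri (array([ 0.5152, -0.2762,  0.1416]), np.float64(0.001719768877526542))
green [ 0.4896 -0.1617  0.    ]
small [ 0.602  -0.2808  0.    ]
turq [ 0.4267 -0.2531  0.    ]
yel [ 0.491  -0.3808  0.    ]
```

Call:
drive_tool:
  rot:
    - [-0.153, 0, 0]
    - [-0.153, 0, 0]
    - [-0.153, 0, 0]
    - [0, 0, 0]
    - [0, 0, 0]
  slide:
    - [0, 0, 0]
    - [0, 0, 0]
    - [0, 0, 0]
    - [0, -50, 17]
    - [0, -50, 17]
  jaw: [-1, -1, -1, -1, -1]

```text
time: 0.78
position: [0.2354, 0.4747, 0.2217]
orientation: [[-0.001, -0.142, 0.99], [-0.001, 0.99, 0.142], [-1.0, -0.001, -0.001]]
wrist_force: [-0.7, 0.3, -0.6]
width: 0.47
```

Call:
drive_tool:
  rot:
    - [0, 0, 0]
    - [0, 0, 0]
    - [0, 0, 0]
    - [0, 0, 0]
    - [0, 0, 0]
  slide:
    - [0, -50, 17]
    - [0, -50, 17]
    - [0, -50, 17]
    - [0, -50, 17]
    - [0, -50, 17]
  jaw: [-1, -1, -1, -1, -1]

```text
time: 1.4
position: [0.3549, 0.2386, 0.2224]
orientation: [[0.0, -0.141, 0.99], [0.0, 0.99, 0.141], [-1.0, -0.0, 0.0]]
wrist_force: [0.0, 0.2, -0.9]
width: 0.007
```

Call:
drive_tool:
  rot:
    - [0, 0, 0]
    - [0, 0, 0]
    - [0, 0, 0]
    - [0, 0, 0]
    - [0, 0, 0]
  slide:
    - [0, -53, 16]
    - [0, -53, 16]
    - [0, -53, 16]
    - [0, -51, 16]
    - [0, 0, 0]
  jaw: [-1, -1, -1, -1, -1]

```text
time: 2.02
position: [0.448, 0.0384, 0.2218]
orientation: [[-0.002, -0.135, 0.991], [-0.001, 0.991, 0.135], [-1.0, -0.001, -0.002]]
wrist_force: [-0.4, 0.4, 0.3]
width: 0.005
```

```bash
python3 - <<'E'
from h import *
import pickle
c=env.get_calibration("wrist");im=env.grab_frame("wrist");cv2.imwrite("pics/w1.png",im[:,:,::-1]);pickle.dump(c,open("w1.pkl","wb"))
print(c["world_from_camera"],env.sense()["position"])
E
```

```text
[[-0.13448989  0.96121785  0.24077523  0.38050555]
 [ 0.99091288  0.13095753  0.03068855  0.02980537]
 [-0.00203295  0.24271457 -0.97009562  0.38379026]
 [ 0.          0.          0.          1.        ]] [0.44754411 0.0401258  0.22206863]
```

View pics/w1.png

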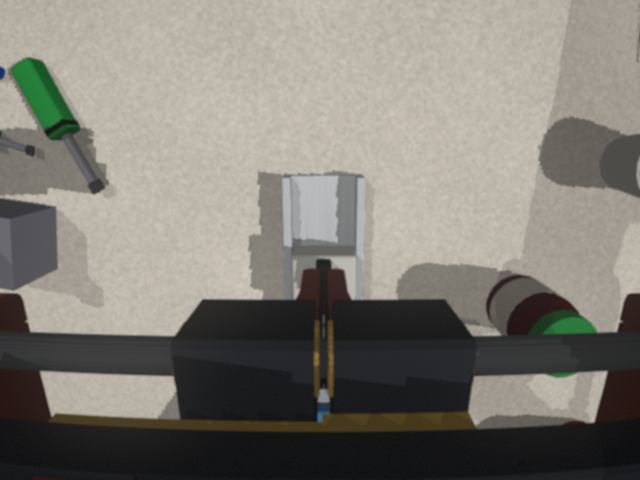

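The wrist view shows the rails' open end at y≈177 (x 283..364), the module's rear top edge at y≈255 (x 292..356) and the fingertips at (323,265).

```bash
python3 - <<'E'
from h import *
import pickle
np.set_printoptions(precision=4,suppress=True)
c=pickle.load(open("w1.pkl","rb"))
crop("pics/w1.png",250,160,400,310,5,"pics/w1c.png")
for p,z in [((283,178),.026),((364,176),.026),((291,255),.048),((356,254),.048),((291,178),.008)]:print(p,onz("w",p,z,c))
E
```

```text
(283, 178) [ 0.4183 -0.0034  0.026 ]
(364, 176) [0.4064 0.0707 0.026 ]
(291, 255) [0.4844 0.0136 0.048 ]
(356, 254) [0.4755 0.0721 0.048 ]
(291, 178) [0.4192 0.0026 0.008 ]
```

View pics/w1c.png

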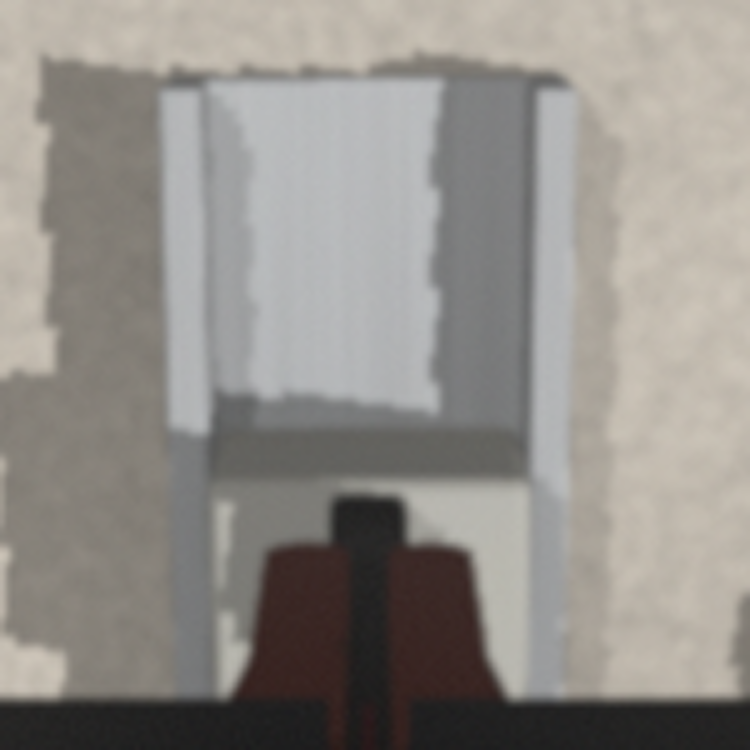

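Call:
drive_tool:
  rot:
    - [0, 0, 0]
    - [0, 0, 0]
    - [0, 0, 0]
    - [0, 0, 0]
    - [0, 0, 0]
  slide:
    - [48, 0, 0]
    - [49, 0, 0]
    - [49, 0, 0]
    - [49, 0, 0]
    - [0, 0, 0]
  jaw: [-1, -1, -1, -1, -1]

```text
time: 2.7
position: [0.444, 0.0426, 0.0238]
orientation: [[-0.008, -0.143, 0.99], [0.0, 0.99, 0.143], [-1.0, 0.001, -0.008]]
wrist_force: [0.1, -0.1, 0.7]
width: -0.001
```

Call:
drive_tool:
  rot:
    - [0, 0, 0]
    - [0, 0, 0]
    - [0, 0, 0]
    - [0, 0, 0]
    - [0, 0, 0]
  slide:
    - [0, 0, 10]
    - [0, 0, 10]
    - [0, 0, 5]
    - [0, 0, 5]
    - [0, 0, 5]
  jaw: [-1, -1, -1, -1, -1]

```text
time: 3.32
position: [0.4825, 0.0462, 0.0278]
orientation: [[-0.0, -0.141, 0.99], [-0.0, 0.99, 0.141], [-1.0, -0.0, -0.0]]
wrist_force: [-0.9, -0.0, 1.8]
width: 0.004
```

Call:
drive_tool:
  rot:
    - [0, 0, 0]
    - [0, 0, 0]
    - [0, 0, 0]
    - [0, 0, 0]
    - [0, 0, 0]
  slide:
    - [0, -1, 4]
    - [0, 0, 4]
    - [0, 0, 4]
    - [0, 0, 3]
    - [0, 0, 1]
  jaw: [-1, -1, -1, -1, -1]

```text
time: 3.95
position: [0.4982, 0.0475, 0.0276]
orientation: [[-0.0, -0.141, 0.99], [-0.0, 0.99, 0.141], [-1.0, -0.0, -0.0]]
wrist_force: [-1.3, -0.9, 0.9]
width: 0.004
```

Call:
drive_tool:
  rot:
    - [0, 0, 0]
    - [0, 0, 0]
  slide:
    - [0, 0, 2]
    - [0, 0, 0]
  jaw: [-1, -1]

```text
time: 4.2
position: [0.5003, 0.0478, 0.0276]
orientation: [[0.0, -0.141, 0.99], [0.0, 0.99, 0.141], [-1.0, 0.0, 0.0]]
wrist_force: [-0.2, 0.1, -0.5]
width: 0.008
```

Call:
drive_tool:
  rot:
    - [0, 0, 0]
    - [0, 0, 0]
    - [0, 0, 0]
  slide:
    - [0, 0, 1.5]
    - [0, 0, 1.5]
    - [0, 0, 0]
  jaw: [-1, -1, -1]

```text
time: 4.58
position: [0.5032, 0.0482, 0.0276]
orientation: [[0.0, -0.141, 0.99], [0.0, 0.99, 0.141], [-1.0, 0.0, 0.0]]
wrist_force: [-0.1, -0.9, 0.3]
width: 0.006
```

Call:
drive_tool:
  rot:
    - [0, 0, 0]
    - [0, 0, 0]
  slide:
    - [0, 0, 1.5]
    - [0, 0, 0]
  jaw: [-1, -1]

```text
time: 4.82
position: [0.5047, 0.0484, 0.0276]
orientation: [[0.0, -0.141, 0.99], [0.0, 0.99, 0.141], [-1.0, 0.0, 0.0]]
wrist_force: [-0.4, -0.5, -0.7]
width: 0.004
```

Call:
drive_tool:
  rot:
    - [0, 0, 0]
    - [0, 0, 0]
  slide:
    - [0, 0, 1]
    - [0, 0, 0]
  jaw: [-1, -1]

```text
time: 5.08
position: [0.5055, 0.0485, 0.0276]
orientation: [[-0.0, -0.141, 0.99], [-0.0, 0.99, 0.141], [-1.0, 0.0, -0.0]]
wrist_force: [-0.6, -0.3, -0.3]
width: 0.005
```

```bash
python3 - <<'E'
from h import *
im=env.grab_frame("scene");cv2.imwrite("pics/s2.png",im[:,:,::-1]);crop("pics/s2.png",270,210,410,320,5,"pics/s2c.png")
E
```

```text
(no output)
```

View pics/s2c.png

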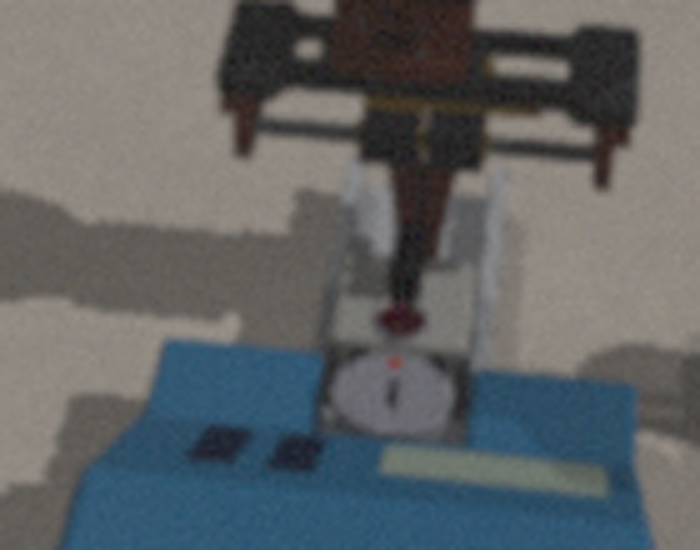

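The module has moved along the rails and its front edge at crop (400,345) is now close to the cam. I push on in small steps, watching the force.

Call:
drive_tool:
  rot:
    - [0, 0, 0]
    - [0, 0, 0]
  slide:
    - [0, 0, 1]
    - [0, 0, 0]
  jaw: [-1, -1]

```text
time: 5.38
position: [0.5058, 0.0486, 0.0276]
orientation: [[-0.002, -0.141, 0.99], [-0.0, 0.99, 0.141], [-1.0, 0.0, -0.002]]
wrist_force: [-6.5, -0.2, 3.0]
width: 0.006
```

Call:
drive_tool:
  rot:
    - [0, 0, 0]
    - [0, 0, 0]
  slide:
    - [0, 0, 1]
    - [0, 0, 0]
  jaw: [-1, -1]

```text
time: 5.62
position: [0.5065, 0.0487, 0.0276]
orientation: [[-0.003, -0.141, 0.99], [-0.0, 0.99, 0.141], [-1.0, 0.0, -0.003]]
wrist_force: [-6.1, -0.3, 2.2]
width: 0.006
```

Call:
drive_tool:
  rot:
    - [0, 0, 0]
    - [0, 0, 0]
  slide:
    - [0, 0, 1]
    - [0, 0, 0]
  jaw: [-1, -1]

```text
time: 5.88
position: [0.5072, 0.0489, 0.0276]
orientation: [[-0.003, -0.141, 0.99], [-0.0, 0.99, 0.141], [-1.0, 0.0, -0.003]]
wrist_force: [-7.2, -1.0, 4.9]
width: 0.001
```

Call:
drive_tool:
  rot:
    - [0, 0, 0]
    - [0, 0, 0]
    - [0, 0, 0]
    - [0, 0, 0]
    - [0.142, 0, 0]
  slide:
    - [0, 0, -15]
    - [-50, 0, 0]
    - [-58, 0, 0]
    - [-58, 0, 0]
    - [-54, 0, 0]
  jaw: [-1, -1, -1, 1, 1]

```text
time: 6.5
position: [0.494, 0.0469, 0.2502]
orientation: [[0.002, 0.004, 1.0], [0.0, 1.0, -0.004], [-1.0, 0.0, 0.002]]
wrist_force: [0.2, 0.5, 0.4]
width: 0.189
```

Call:
drive_tool:
  rot:
    - [0, 0, 0]
    - [0, 0, 0]
    - [0, 0, 0]
    - [0, 0, 0]
    - [0, 0, 0]
  slide:
    - [0, -55, 0]
    - [0, -55, 0]
    - [0, -55, 0]
    - [0, -55, 0]
    - [0, -55, 0]
  jaw: [1, 1, 1, 1, 1]

```text
time: 7.12
position: [0.4936, -0.2301, 0.248]
orientation: [[0.002, 0.001, 1.0], [-0.001, 1.0, -0.001], [-1.0, -0.001, 0.002]]
wrist_force: [0.4, 0.8, 0.3]
width: 0.763
```

Call:
drive_tool:
  rot:
    - [0, 0, 0]
    - [0, 0, 0]
  slide:
    - [0, -46.6, -10]
    - [0, 0, 0]
  jaw: [1, 1]

```text
time: 7.38
position: [0.4827, -0.2778, 0.247]
orientation: [[-0.0, 0.005, 1.0], [-0.0, 1.0, -0.005], [-1.0, -0.0, -0.0]]
wrist_force: [-0.1, -0.0, -0.1]
width: 0.979
```

```bash
cat > look.py <<'E'
from h import *
import sys,pickle
n,tag=sys.argv[1:3]
c=env.get_calibration(n);s=env.sense();im=env.grab_frame(n);cv2.imwrite(f"pics/{tag}.png",im[:,:,::-1]);pickle.dump(c,open(f"{tag}.pkl","wb"))
if len(sys.argv)>3:
    a=list(map(int,sys.argv[3:]));crop(f"pics/{tag}.png",*a,f"pics/{tag}c.png")
print(s["time"],s["position"].round(4),s["orientation"].round(4).tolist(),s["wrist_force"].round(2),s["wrist_torque"].round(3),round(s["width"],3),s["joints"].round(1))
E
python3 look.py wrist w3
```

```text
7.375 [ 0.4827 -0.2778  0.247 ] [[-0.0004, 0.0054, 1.0], [-0.0004, 1.0, -0.0054], [-1.0, -0.0004, -0.0004]] [-0.11 -0.03 -0.15] [-0.023 -0.018  0.028] 0.979 [ -33.4   -1.1   74.5   -0.   106.6 -123.1]
```

View pics/w3.png

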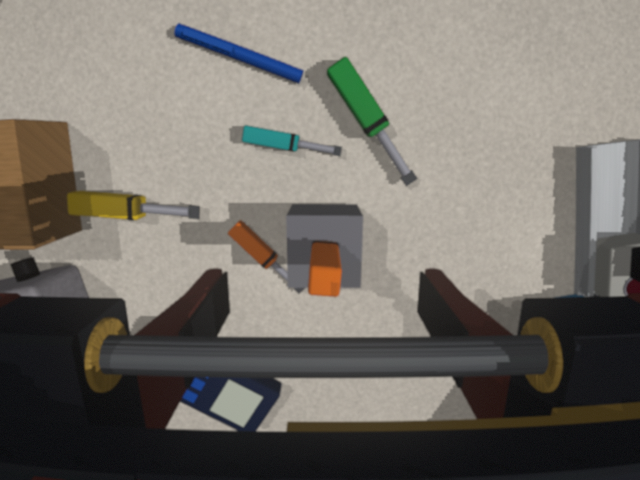

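The wrist view shows the target upright in the stand at (325,270). The look-alikes seem to have toppled on their own: green now runs from (345,75) to (410,180), and the small orange lies at (250,243)–(298,288). I crop for precision and check with the top camera.

```bash
python3 look.py top t3 350 150 500 290 5;python3 - <<'E'
from h import *
crop("pics/w3.png",270,190,390,310,6,"pics/w3c.png")
E
```

```text
7.425 [ 0.4832 -0.276   0.2473] [[0.0001, 0.0035, 1.0], [0.0002, 1.0, -0.0035], [-1.0, 0.0002, 0.0001]] [-0.14  0.07  0.07] [ 0.05  -0.032 -0.051] 0.994 [ -33.2   -1.1   74.5    0.   106.6 -123. ]
```

View pics/t3c.png

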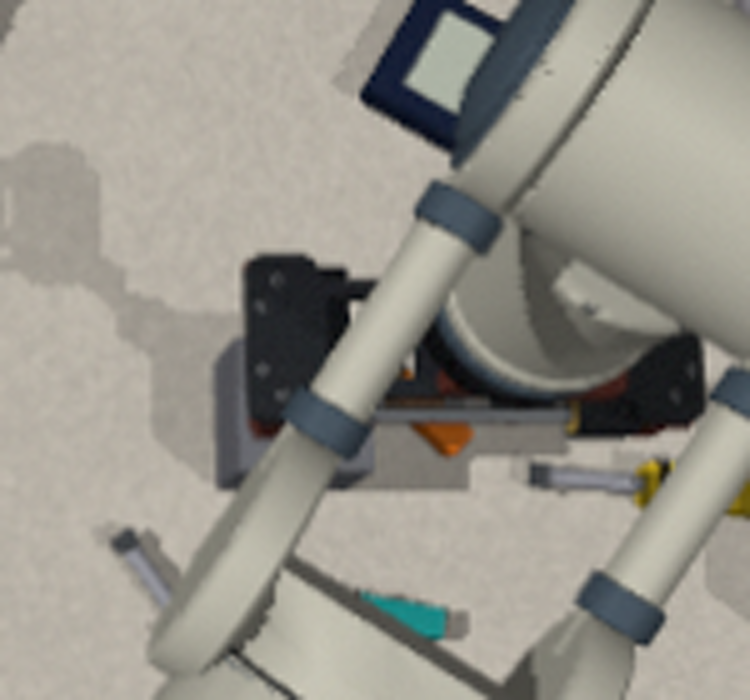

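View pics/w3c.png

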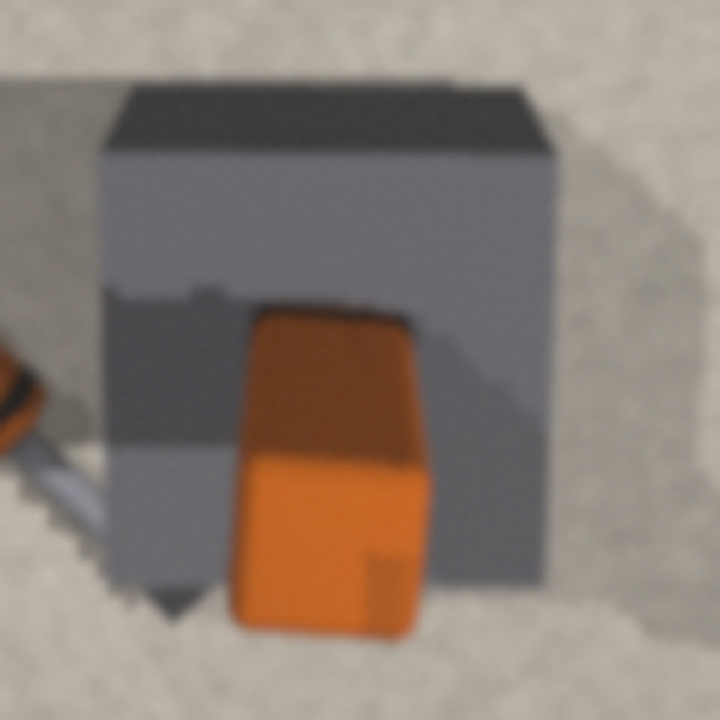

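```bash
python3 - <<'E'
from h import *
import pickle
np.set_printoptions(precision=4,suppress=True)
c=pickle.load(open("w3.pkl","rb"))
q=lambda x,y:(270+x/6-.42,190+y/6-.42)
S=np.array([onz("w",q(*p),.066,c) for p in [(103,152),(555,152),(543,583),(110,583)]]);print(S,S.mean(0))
H=np.array([onz("w",q(*p),.144,c) for p in [(243,460),(431,464),(416,640),(232,630)]]);print(H,H.mean(0),[np.linalg.norm(H[i]-H[i-1]) for i in range(4)])
L=np.array([onz("w",q(*p),.066,c) for p in [(252,312),(411,318)]]);print(L,L.mean(0))
def yaw(a,b):
  d=b-a;return np.degrees(np.arctan2(-d[0],d[1]))
print(yaw(S[0],S[1]),yaw(S[3],S[2]),yaw(H[0],H[1]),yaw(H[3],H[2]),yaw(L[0],L[1]))
E
```

```text
[[ 0.4797 -0.3113  0.066 ]
 [ 0.4801 -0.2429  0.066 ]
 [ 0.5496 -0.2434  0.066 ]
 [ 0.5492 -0.3122  0.066 ]] [ 0.5146 -0.2774  0.066 ]
[[ 0.5028 -0.2876  0.144 ]
 [ 0.5034 -0.2649  0.144 ]
 [ 0.5263 -0.2666  0.144 ]
 [ 0.5248 -0.2893  0.144 ]] [ 0.5143 -0.2771  0.144 ] [np.float64(0.022133836819767168), np.float64(0.022731044145788304), np.float64(0.022947174455324886), np.float64(0.022749881637595545)]
[[ 0.5048 -0.289   0.066 ]
 [ 0.5059 -0.2646  0.066 ]] [ 0.5054 -0.2768  0.066 ]
-0.32648400364514224 -0.30777108679783394 -1.5996336698684337 -3.6512980088353637 -2.555886124051573
```

Call:
drive_tool:
  rot:
    - [0.04, 0, 0]
    - [0, 0, 0]
    - [0, 0, 0]
    - [0, 0, 0]
    - [0, 0, 0]
  slide:
    - [0, 0, 31.5]
    - [40, 0, 0]
    - [50, 0, 0]
    - [50, 0, 0]
    - [16, 0, 0]
  jaw: [1, 1, 1, 1, 1]

```text
time: 8.1
position: [0.5139, -0.2723, 0.0881]
orientation: [[-0.004, 0.039, 0.999], [0.003, 0.999, -0.039], [-1.0, 0.003, -0.004]]
wrist_force: [-0.6, -0.5, -0.1]
width: 1.006
```

Call:
drive_tool:
  rot:
    - [0, 0, 0]
    - [0, 0, 0]
  slide:
    - [0, 0, 0]
    - [0, 0, 0]
  jaw: [1, 1]

```text
time: 8.35
position: [0.5163, -0.2751, 0.0947]
orientation: [[0.004, 0.04, 0.999], [-0.002, 0.999, -0.04], [-1.0, -0.002, 0.004]]
wrist_force: [-0.2, -0.9, 0.8]
width: 1.0
```

Call:
drive_tool:
  rot:
    - [0, 0, 0]
  slide:
    - [2, -2, -1]
  jaw: [1]

```text
time: 8.48
position: [0.515, -0.2774, 0.0924]
orientation: [[0.004, 0.041, 0.999], [-0.002, 0.999, -0.041], [-1.0, -0.002, 0.004]]
wrist_force: [0.1, 0.0, -0.1]
width: 0.998
```

Call:
drive_tool:
  rot:
    - [0, 0, 0]
    - [0, 0, 0]
    - [0, 0, 0]
    - [0, 0, 0]
    - [0, 0, 0]
  slide:
    - [0, 0, 0]
    - [0, 0, 0]
    - [0, 0, 0]
    - [0, 0, 0]
    - [0, 0, 0]
  jaw: [-1, -1, -1, -1, -1]

```text
time: 9.1
position: [0.5138, -0.2767, 0.0896]
orientation: [[-0.0, 0.041, 0.999], [0.0, 0.999, -0.041], [-1.0, 0.0, -0.0]]
wrist_force: [0.4, 0.1, 0.1]
width: 0.47
```

Call:
drive_tool:
  rot:
    - [0, 0, 0]
    - [0, 0, 0]
  slide:
    - [0, 0, 0]
    - [0, 0, 0]
  jaw: [-1, -1]

```text
time: 9.35
position: [0.5138, -0.2767, 0.0896]
orientation: [[-0.0, 0.041, 0.999], [-0.0, 0.999, -0.041], [-1.0, -0.0, -0.0]]
wrist_force: [0.5, 0.8, -0.0]
width: 0.275
```

Call:
drive_tool:
  rot:
    - [0, 0, 0]
    - [0, 0, 0]
    - [0, 0, 0]
    - [0, 0, 0]
    - [0, 0, 0]
  slide:
    - [0, 0, 0]
    - [-20, 0, 0]
    - [-30, 0, 0]
    - [-35, 0, 0]
    - [-25, 0, 0]
  jaw: [-1, -1, -1, -1, -1]

```text
time: 9.98
position: [0.5141, -0.2769, 0.2032]
orientation: [[0.003, 0.041, 0.999], [-0.002, 0.999, -0.041], [-1.0, -0.001, 0.003]]
wrist_force: [1.1, -0.3, -0.7]
width: 0.273
```

```bash
python3 look.py scene s4 150 100 310 280 4; python3 look.py wrist w4 240 200 400 320 5
```

```text
9.975 [ 0.5141 -0.2769  0.2032] [[0.0026, 0.0407, 0.9992], [-0.0016, 0.9992, -0.0407], [-1.0, -0.0015, 0.0027]] [ 1.14 -0.31 -0.71] [ 0.034 -0.023  0.007] 0.273 [ -31.6    2.4   75.4    0.   102.  -119.3]
10.025 [ 0.5149 -0.2774  0.2069] [[0.0068, 0.0408, 0.9991], [-0.0043, 0.9992, -0.0408], [-1.0, -0.004, 0.007]] [-0.91  0.69  2.6 ] [ 0.063  0.047 -0.034] 0.276 [ -31.6    2.3   75.2   -0.   102.1 -119.3]
```

View pics/s4c.png

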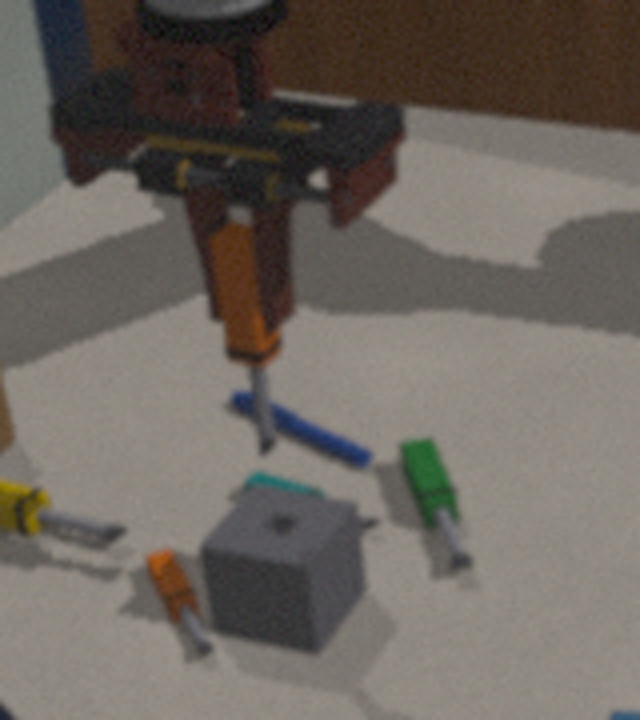

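View pics/w4c.png

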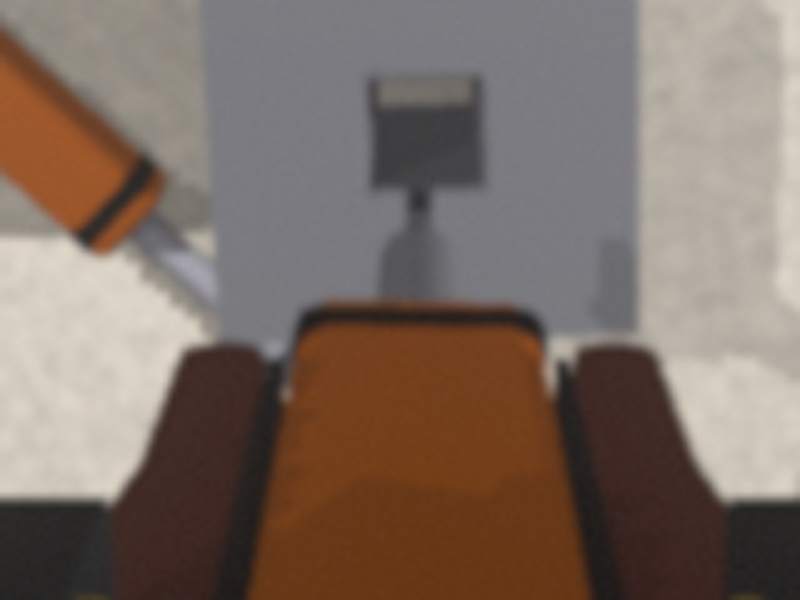

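The close view shows the blade edge-on at crop (418,192), so its width lies along tool z. The small orange look-alike lies outside the hole. Next I move above the cam.

Call:
drive_tool:
  rot:
    - [-0.18, 0, 0]
    - [0, 0, 0]
    - [0, 0, 0]
    - [0, 0, 0]
    - [0, 0, 0]
  slide:
    - [0, 0, 0]
    - [0, 40, 18]
    - [0, 50, 22]
    - [0, 50, 22]
    - [0, 50, 22]
  jaw: [-1, -1, -1, -1, -1]

```text
time: 10.7
position: [0.5706, -0.0752, 0.1988]
orientation: [[-0.001, -0.138, 0.99], [0.0, 0.99, 0.138], [-1.0, 0.0, -0.001]]
wrist_force: [0.2, -0.6, -1.0]
width: 0.273
```

Call:
drive_tool:
  rot:
    - [0, 0, 0]
    - [0, 0, 0]
    - [0, 0, 0]
    - [0, 0, 0]
    - [0, 0, 0]
  slide:
    - [0, 50, 22]
    - [0, 48, 22]
    - [0, 30, 10]
    - [0, 0, 0]
    - [0, 0, 0]
  jaw: [-1, -1, -1, -1, -1]

```text
time: 11.32
position: [0.6061, 0.0568, 0.199]
orientation: [[-0.001, -0.139, 0.99], [-0.001, 0.99, 0.139], [-1.0, -0.0, -0.001]]
wrist_force: [-0.1, -0.9, -1.5]
width: 0.268
```

```bash
python3 look.py wrist w5 240 160 400 280 5
```

```text
11.325 [0.6061 0.0568 0.199 ] [[-0.0011, -0.1386, 0.9903], [-0.0006, 0.9903, 0.1386], [-1.0, -0.0005, -0.0011]] [-0.14 -0.91 -1.52] [ 0.021 -0.003 -0.004] 0.268 [  2.2   6.4  71.6  -0.  102.  -95.8]
```

View pics/w5c.png

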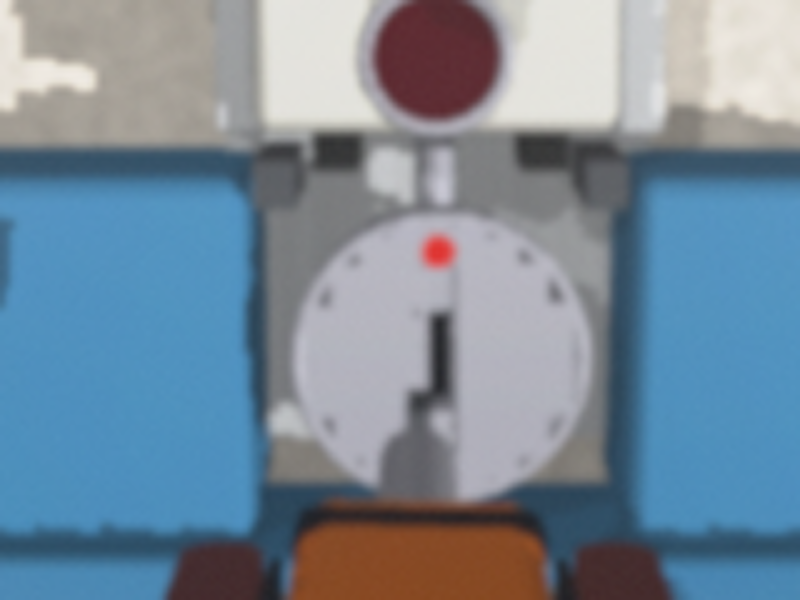

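The wrist view shows the disc with its centre near crop (443,358), the slot at x 430..452 and y from 312, the red dot at (438,252), and the blade tip at (418,392). I compute the offset.

```bash
python3 - <<'E'
from h import *
import pickle
np.set_printoptions(precision=4,suppress=True)
c=pickle.load(open("w5.pkl","rb"))
q=lambda x,y:(240+x/5-.4,160+y/5-.4)
im=cv2.imread("pics/w5.png")
hsv=cv2.cvtColor(im,cv2.COLOR_BGR2HSV)
m=((hsv[:,:,2]>140)&(hsv[:,:,1]<45)).astype(np.uint8)*255
m[:200]=0;m[:, :296]=0;m[:,362:]=0;m[262:]=0
E=[q(*p) for p in [(296,358),(592,360),(443,213),(330,265),(330,455),(345,250),(560,265),(572,430),(545,460),(310,300)]]
W=np.array([onz("w",p,.051,c) for p in E])
A=np.c_[2*W[:,:2],np.ones(len(W))];s=np.linalg.lstsq(A,(W[:,:2]**2).sum(1),rcond=None)[0];r=np.sqrt(s[2]+s[0]**2+s[1]**2)
print("centre",s[:2],"r",r, np.linalg.norm(W[:,:2]-s[:2],axis=1))
dot=onz("w",q(438,252),.051,c);d=s[:2]-dot[:2];print("dot",dot,np.degrees(np.arctan2(d[1],d[0])),np.linalg.norm(d))
sl=[onz("w",q(*p),.051,c) for p in [(441,312),(441,390),(453,312),(452,390)]];print(sl)
for a,b in [(0,1),(2,3)]:
  v=sl[b]-sl[a];print(np.degrees(np.arctan2(v[1],v[0])))
tip=onz("w",q(418,391),.1134,c);print("tip rear",tip)
R=np.array([[0,-.1386,.9903],[0,.9903,.1386],[-1,0,0]])
print("tip-TCP in tool",R.T@(tip-np.array([.6061,.0568,.199])))
print("slot centre vs TCP in tool",R.T@(np.r_[s[:2],.051]-np.array([.6061,.0568,.199])))
for k in [0]:
  print("proj tip expected",proj("w",np.array([.6061,.0568,.1134]),c),proj("w",np.array([.6061-.007*.99,.0568-.001,.1134]),c))
E
```

```text
centre [0.6103 0.0616] r 0.024598302037187658 [0.0245 0.0246 0.0246 0.0246 0.0251 0.0246 0.0249 0.0246 0.0242 0.0243]
dot [0.5925 0.0581 0.051 ] 11.03167233915792 0.018216938334306484
[array([0.6023, 0.06  , 0.051 ]), array([0.6154, 0.0618, 0.051 ]), array([0.602 , 0.0619, 0.051 ]), array([0.6152, 0.0636, 0.051 ])]
8.092614003472548
7.459062958451078
tip rear [0.6005 0.056  0.1134]
tip-TCP in tool [ 0.0856  0.     -0.0057]
slot centre vs TCP in tool [0.148  0.0041 0.0049]
proj tip expected [[323.1899 246.0047]] [[323.1377 235.8303]]
```

Call:
drive_tool:
  rot:
    - [0, 0, 0]
    - [0, 0, 0]
    - [0, 0, 0]
    - [0, 0, 0]
  slide:
    - [0, 3.9, 5]
    - [30, 0, 0]
    - [23, 0, 0]
    - [0, 0, 0]
  jaw: [-1, -1, -1, -1]

```text
time: 11.88
position: [0.6097, 0.0612, 0.1442]
orientation: [[-0.004, -0.138, 0.99], [-0.0, 0.99, 0.138], [-1.0, 0.0, -0.004]]
wrist_force: [0.3, -0.7, -1.4]
width: 0.275
```

```bash
python3 look.py wrist w6 270 190 380 270 7
```

```text
11.875 [0.6097 0.0612 0.1442] [[-0.0045, -0.1377, 0.9905], [-0.0002, 0.9905, 0.1377], [-1.0, 0.0004, -0.0045]] [ 0.28 -0.67 -1.39] [ 0.072 -0.013 -0.052] 0.275 [  2.6   7.3  76.2  -0.   96.7 -95.4]
```

View pics/w6c.png

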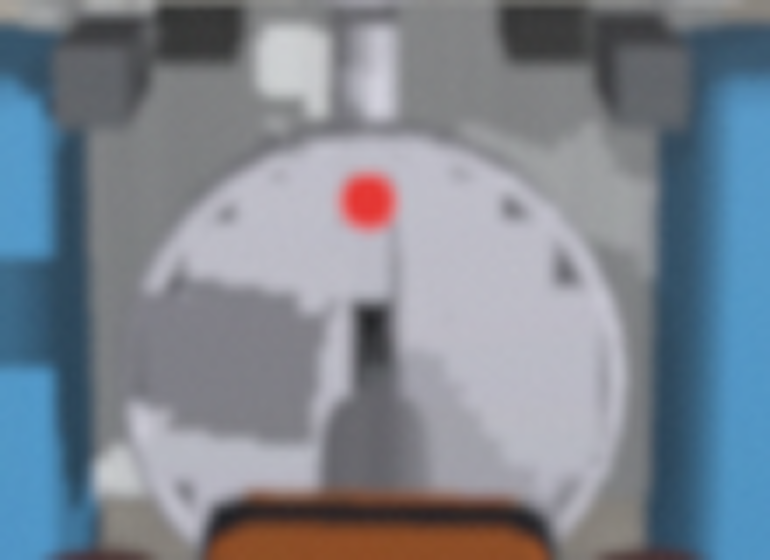

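The blade sits over the slot (centre about x 374, slot end at (373,310)). The disc centre is at x≈378, 0.3 mm to the right, and the dot line shows the slot turned about 2.7° anticlockwise of the tool. I correct for both and go down gently.

Call:
drive_tool:
  rot:
    - [-0.045, 0, 0]
    - [0, 0, 0]
    - [0, 0, 0]
    - [0, 0, 0]
  slide:
    - [0, 0.3, 0.3]
    - [4, 0, 0]
    - [2, 0, 0]
    - [0, 0, 0]
  jaw: [-1, -1, -1, -1]

```text
time: 12.42
position: [0.611, 0.0622, 0.1406]
orientation: [[-0.0, -0.183, 0.983], [0.0, 0.983, 0.183], [-1.0, 0.0, -0.0]]
wrist_force: [0.4, 0.2, -1.6]
width: 0.272
```

Call:
drive_tool:
  rot:
    - [0, 0, 0]
    - [0, 0, 0]
  slide:
    - [1.5, 0, 0]
    - [0, 0, 0]
  jaw: [-1, -1]

```text
time: 12.68
position: [0.611, 0.0623, 0.139]
orientation: [[-0.0, -0.183, 0.983], [-0.0, 0.983, 0.183], [-1.0, 0.0, -0.0]]
wrist_force: [-0.3, 0.5, -1.5]
width: 0.274
```

Call:
drive_tool:
  rot:
    - [0, 0, 0]
    - [0, 0, 0]
  slide:
    - [1.2, 0, 0]
    - [0, 0, 0]
  jaw: [-1, -1]

```text
time: 12.92
position: [0.611, 0.0623, 0.1377]
orientation: [[-0.0, -0.183, 0.983], [-0.0, 0.983, 0.183], [-1.0, 0.0, -0.0]]
wrist_force: [0.1, 0.6, -1.8]
width: 0.275
```

Call:
drive_tool:
  rot:
    - [0, 0, 0]
    - [0, 0, 0]
  slide:
    - [1.5, 0, 0]
    - [0, 0, 0]
  jaw: [-1, -1]

```text
time: 13.18
position: [0.6111, 0.0622, 0.1365]
orientation: [[0.0, -0.183, 0.983], [-0.0, 0.983, 0.183], [-1.0, -0.0, 0.0]]
wrist_force: [1.0, -0.3, -1.6]
width: 0.274
```

Call:
drive_tool:
  rot:
    - [0, 0, 0]
    - [0, 0, 0]
  slide:
    - [1, 0, 0]
    - [0, 0, 0]
  jaw: [-1, -1]

```text
time: 13.42
position: [0.6112, 0.0621, 0.1361]
orientation: [[0.001, -0.183, 0.983], [-0.0, 0.983, 0.183], [-1.0, -0.0, 0.001]]
wrist_force: [-0.8, 0.1, 2.2]
width: 0.274
```

```bash
python3 look.py wrist w7 270 190 380 270 7
```

```text
13.425 [0.6112 0.0621 0.1361] [[0.0009, -0.1831, 0.9831], [-0.0002, 0.9831, 0.1831], [-1.0, -0.0004, 0.0009]] [-0.79  0.08  2.18] [-0.028  0.081  0.049] 0.274 [  2.6   7.4  77.   -0.   95.6 -97.9]
```

View pics/w7c.png

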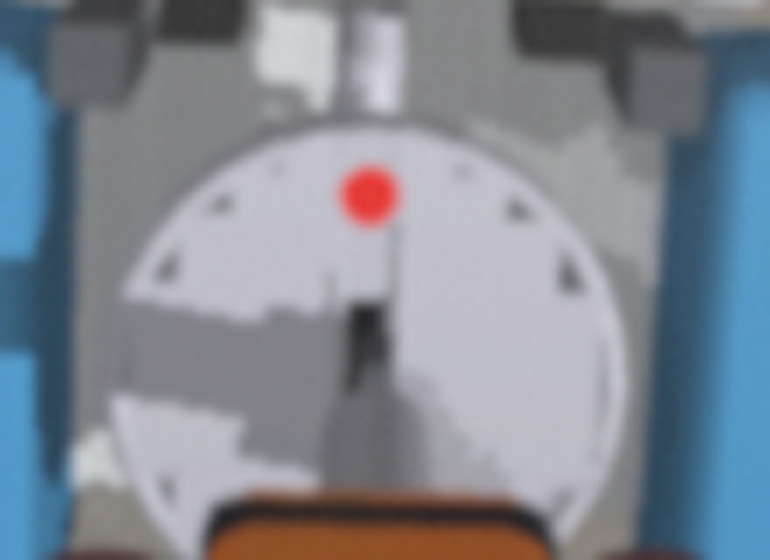

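The blade (x≈373) is now about 0.4 mm right of the slot (centre x≈368). I feel sideways to the left with a light press.

Call:
drive_tool:
  rot:
    - [0, 0, 0]
    - [0, 0, 0]
  slide:
    - [0.3, -0.4, 0]
    - [0, 0, 0]
  jaw: [-1, -1]

```text
time: 13.72
position: [0.611, 0.0616, 0.1348]
orientation: [[-0.001, -0.183, 0.983], [-0.001, 0.983, 0.183], [-1.0, -0.0, -0.001]]
wrist_force: [0.2, -0.7, -0.6]
width: 0.273
```

Call:
drive_tool:
  rot:
    - [0, 0, 0]
    - [0, 0, 0]
  slide:
    - [0.3, -0.3, 0]
    - [0, 0, 0]
  jaw: [-1, -1]

```text
time: 13.98
position: [0.6109, 0.0615, 0.1341]
orientation: [[-0.001, -0.183, 0.983], [-0.0, 0.983, 0.183], [-1.0, 0.0, -0.001]]
wrist_force: [0.3, -1.1, -1.2]
width: 0.274
```

The force vanished and the tip went lower: it is in the slot. I go deeper.

Call:
drive_tool:
  rot:
    - [0, 0, 0]
    - [0, 0, 0]
    - [0, 0, 0]
  slide:
    - [1.2, 0, 0]
    - [1, 0, 0]
    - [0, 0, 0]
  jaw: [-1, -1, -1]

```text
time: 14.35
position: [0.611, 0.0615, 0.1324]
orientation: [[-0.001, -0.183, 0.983], [-0.0, 0.983, 0.183], [-1.0, -0.0, -0.001]]
wrist_force: [-0.3, -1.5, -1.1]
width: 0.274
```

Call:
drive_tool:
  rot:
    - [0, 0, 0]
    - [0, 0, 0]
  slide:
    - [1.3, 0, 0]
    - [0, 0, 0]
  jaw: [-1, -1]

```text
time: 14.6
position: [0.611, 0.0615, 0.1312]
orientation: [[-0.0, -0.183, 0.983], [-0.0, 0.983, 0.183], [-1.0, -0.0, -0.0]]
wrist_force: [-0.9, -1.6, 0.5]
width: 0.276
```

```bash
python3 look.py wrist w8 270 190 380 270 7
```

```text
14.6 [0.611  0.0615 0.1312] [[-0.0004, -0.1831, 0.9831], [-0.0001, 0.9831, 0.1831], [-1.0, -0.0, -0.0004]] [-0.94 -1.6   0.48] [-0.317  0.364 -0.013] 0.276 [  2.6   7.5  77.4  -0.   95.2 -98. ]
```

View pics/w8c.png

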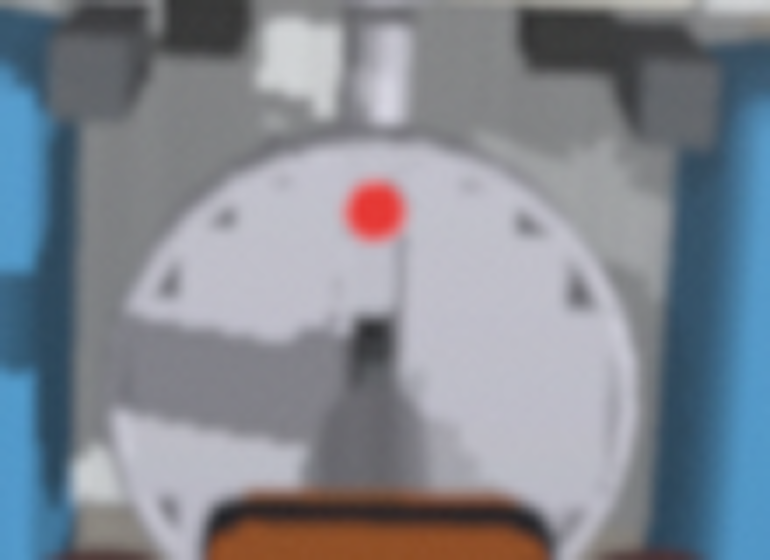

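Call:
drive_tool:
  rot:
    - [0.07, 0, 0]
    - [0.07, 0, 0]
    - [0.07, 0, 0]
    - [0.07, 0, 0]
    - [0, 0, 0]
  slide:
    - [0, 0, 0]
    - [0, 0, 0]
    - [0, 0, 0]
    - [0, 0, 0]
    - [0, 0, 0]
  jaw: [-1, -1, -1, -1, -1]

```text
time: 15.28
position: [0.611, 0.0617, 0.1312]
orientation: [[-0.0, 0.095, 0.995], [0.0, 0.995, -0.095], [-1.0, 0.0, -0.0]]
wrist_force: [-1.8, -0.7, -1.2]
width: 0.273
```

```bash
cat > st.py <<'E'
from h import *
s=env.sense();R=s["orientation"]
print(s["time"],s["position"].round(4),"yaw",np.degrees(np.arctan2(R[1,2],R[0,2])).round(2),s["wrist_force"].round(2),s["wrist_torque"].round(3),"j6 eff",s["joint_efforts"].round(3))
E
python3 st.py
```

```text
15.275 [0.611  0.0617 0.1312] yaw -5.44 [-1.76 -0.65 -1.16] [-0.189  0.351  0.054] j6 eff [  0.341 -46.865 -41.714   0.3    -0.568   0.445]
```

Call:
drive_tool:
  rot:
    - [0.07, 0, 0]
    - [0.07, 0, 0]
    - [0, 0, 0]
  slide:
    - [0, 0, 0]
    - [0, 0, 0]
    - [0, 0, 0]
  jaw: [-1, -1, -1]

```text
time: 15.65
position: [0.6111, 0.0618, 0.1312]
orientation: [[-0.0, 0.232, 0.973], [0.0, 0.973, -0.232], [-1.0, 0.0, -0.0]]
wrist_force: [-2.4, 0.1, -0.6]
width: 0.271
```

```bash
python3 st.py
```

```text
15.65 [0.6111 0.0618 0.1312] yaw -13.39 [-2.38  0.1  -0.64] [-0.017  0.39   0.035] j6 eff [-9.6000e-02 -4.7016e+01 -4.1791e+01  2.0000e-03 -4.9900e-01  4.3700e-01]
```

Call:
drive_tool:
  rot:
    - [0.07, 0, 0]
    - [0.07, 0, 0]
    - [0, 0, 0]
  slide:
    - [0, 0, 0]
    - [0, 0, 0]
    - [0, 0, 0]
  jaw: [-1, -1, -1]

```text
time: 16.02
position: [0.6111, 0.0619, 0.1312]
orientation: [[-0.0, 0.364, 0.931], [0.001, 0.931, -0.364], [-1.0, 0.001, -0.0]]
wrist_force: [-1.2, 1.0, -1.0]
width: 0.275
```

```bash
python3 st.py
```

```text
16.025 [0.6111 0.0619 0.1312] yaw -21.37 [-1.16  0.99 -0.98] [0.188 0.283 0.039] j6 eff [ -0.622 -47.194 -41.83   -0.356  -0.36    0.444]
```

Call:
drive_tool:
  rot:
    - [0.05, 0, 0]
    - [0.05, 0, 0]
    - [0, 0, 0]
  slide:
    - [0, 0, 0]
    - [0, 0, 0]
    - [0, 0, 0]
  jaw: [-1, -1, -1]

```text
time: 16.4
position: [0.6112, 0.062, 0.1312]
orientation: [[0.0, 0.455, 0.89], [0.001, 0.89, -0.455], [-1.0, 0.001, -0.0]]
wrist_force: [-0.5, 1.8, -1.2]
width: 0.27
```

```bash
python3 st.py; python3 look.py wrist w9 250 180 410 290 5
```

```text
16.4 [0.6112 0.062  0.1312] yaw -27.08 [-0.46  1.81 -1.19] [0.467 0.226 0.074] j6 eff [ -1.152 -47.378 -41.855  -0.711  -0.2     0.364]
16.4 [0.6112 0.062  0.1312] [[0.0001, 0.4552, 0.8904], [0.0008, 0.8904, -0.4552], [-1.0, 0.0008, -0.0003]] [-0.46  1.81 -1.19] [0.467 0.226 0.074] 0.27 [  2.6   7.5  77.4   0.   95.2 -60.3]
```

View pics/w9c.png

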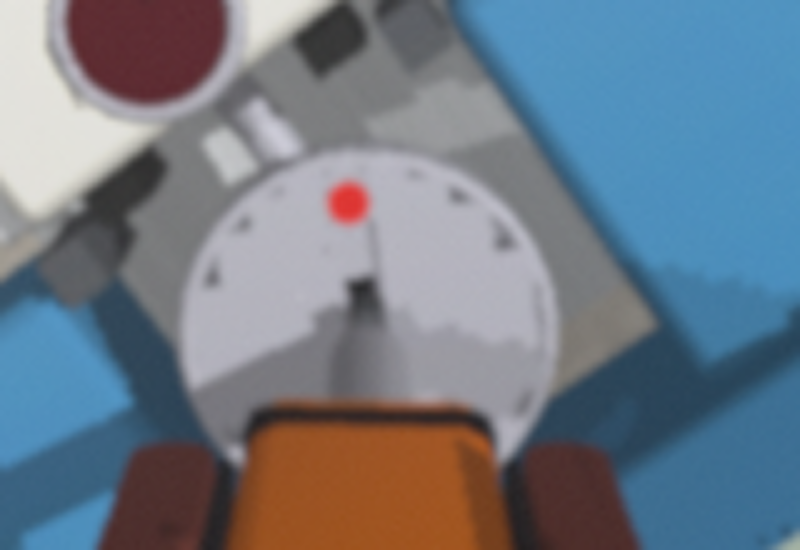

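The cam follows: the red dot at crop (348,203) is turned with the tool. I go on in small steps.

Call:
drive_tool:
  rot:
    - [0.05, 0, 0]
    - [0.05, 0, 0]
    - [0, 0, 0]
  slide:
    - [0, 0, 0]
    - [0, 0, 0]
    - [0, 0, 0]
  jaw: [-1, -1, -1]

```text
time: 16.82
position: [0.6112, 0.0622, 0.1312]
orientation: [[-0.0, 0.542, 0.84], [0.001, 0.84, -0.542], [-1.0, 0.001, -0.001]]
wrist_force: [0.0, 4.0, -1.6]
width: 0.275
```

```bash
python3 st.py
```

```text
16.825 [0.6112 0.0622 0.1312] yaw -32.83 [ 0.02  4.04 -1.62] [0.765 0.122 0.234] j6 eff [ -2.026 -47.543 -41.911  -1.27   -0.091   0.45 ]
```

Call:
drive_tool:
  rot:
    - [0.05, 0, 0]
    - [0.05, 0, 0]
    - [0, 0, 0]
  slide:
    - [0, 0, 0]
    - [0, 0, 0]
    - [0, 0, 0]
  jaw: [-1, -1, -1]

```text
time: 17.2
position: [0.6113, 0.0623, 0.1313]
orientation: [[0.0, 0.623, 0.782], [0.001, 0.782, -0.623], [-1.0, 0.001, -0.001]]
wrist_force: [-0.3, 4.6, -2.8]
width: 0.273
```

```bash
python3 st.py
```

```text
17.2 [0.6113 0.0623 0.1313] yaw -38.55 [-0.28  4.62 -2.79] [1.1   0.015 0.232] j6 eff [ -2.71  -47.753 -41.891  -1.7     0.147   0.54 ]
```

Call:
drive_tool:
  rot:
    - [0.03, 0, 0]
    - [0, 0, 0]
  slide:
    - [0, 0.4, -0.2]
    - [0, 0, 0]
  jaw: [-1, -1]

```text
time: 17.45
position: [0.6113, 0.0623, 0.1312]
orientation: [[0.0, 0.648, 0.762], [0.001, 0.762, -0.648], [-1.0, 0.0, -0.0]]
wrist_force: [0.4, 4.3, -3.0]
width: 0.27
```

```bash
python3 st.py
```

```text
17.45 [0.6113 0.0623 0.1312] yaw -40.4 [ 0.36  4.31 -2.96] [ 1.065 -0.054  0.257] j6 eff [ -2.768 -47.958 -41.994  -1.789   0.233   0.398]
```

Call:
drive_tool:
  rot:
    - [0.03, 0, 0]
    - [0, 0, 0]
  slide:
    - [0, 0.2, -0.1]
    - [0, 0, 0]
  jaw: [-1, -1]

```text
time: 17.7
position: [0.6113, 0.0623, 0.1312]
orientation: [[-0.0, 0.671, 0.741], [0.0, 0.741, -0.671], [-1.0, 0.0, -0.0]]
wrist_force: [1.2, 3.2, -3.0]
width: 0.275
```

```bash
python3 st.py
```

```text
17.7 [0.6113 0.0623 0.1312] yaw -42.18 [ 1.16  3.24 -3.04] [ 1.174 -0.115  0.229] j6 eff [ -2.84  -48.148 -42.09   -1.864   0.315   0.368]
```

Call:
drive_tool:
  rot:
    - [0.03, 0, 0]
    - [0, 0, 0]
  slide:
    - [0, 0.2, 0]
    - [0, 0, 0]
  jaw: [-1, -1]

```text
time: 17.95
position: [0.6114, 0.0624, 0.1312]
orientation: [[-0.0, 0.693, 0.72], [0.0, 0.72, -0.693], [-1.0, -0.0, -0.0]]
wrist_force: [-1.1, 4.4, -3.0]
width: 0.272
```

```bash
python3 st.py
```

```text
17.95 [0.6114 0.0624 0.1312] yaw -43.91 [-1.1   4.39 -2.96] [ 1.17  -0.062  0.195] j6 eff [ -2.85  -48.256 -42.244  -1.861   0.236   0.369]
```

Call:
drive_tool:
  rot:
    - [0.03, 0, 0]
    - [0, 0, 0]
  slide:
    - [0, 0.2, 0]
    - [0, 0, 0]
  jaw: [-1, -1]

```text
time: 18.2
position: [0.6115, 0.0624, 0.1313]
orientation: [[-0.0, 0.715, 0.699], [-0.0, 0.699, -0.715], [-1.0, -0.0, -0.0]]
wrist_force: [0.4, 3.9, -3.4]
width: 0.268
```

```bash
python3 look.py wrist w10 250 180 410 290 5;python3 st.py
```

```text
18.2 [0.6115 0.0624 0.1313] [[-0.0003, 0.7149, 0.6993], [-0.0, 0.6993, -0.7149], [-1.0, -0.0002, -0.0002]] [ 0.36  3.91 -3.4 ] [1.108 0.026 0.205] 0.268 [  2.7   7.5  77.3  -0.   95.2 -41.7]
18.25 [0.6115 0.0625 0.1313] yaw -45.6 [-0.01  4.62 -3.58] [1.093 0.126 0.227] j6 eff [-2.7200e+00 -4.8337e+01 -4.2468e+01 -1.7560e+00  4.8000e-02  2.7000e-01]
```

View pics/w10c.png

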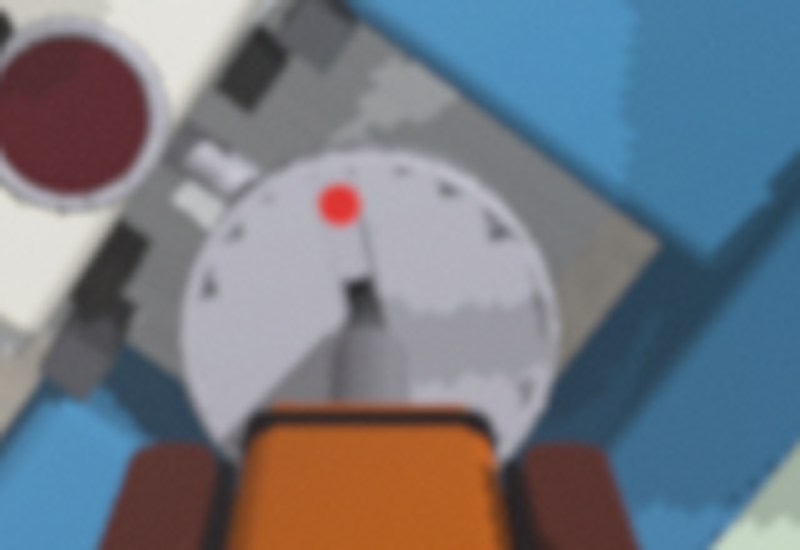

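Call:
drive_tool:
  rot:
    - [0.04, 0, 0]
    - [0.03, 0, 0]
    - [0, 0, 0]
  slide:
    - [0, 0.2, 0]
    - [0, 0, 0]
    - [0, 0, 0]
  jaw: [-1, -1, -1]

```text
time: 18.62
position: [0.6116, 0.0625, 0.1312]
orientation: [[-0.0, 0.762, 0.648], [-0.0, 0.648, -0.762], [-1.0, -0.0, -0.0]]
wrist_force: [-1.2, 4.3, -3.6]
width: 0.272
```

```bash
python3 st.py
```

```text
18.625 [0.6116 0.0625 0.1312] yaw -49.61 [-1.2   4.27 -3.57] [0.959 0.208 0.284] j6 eff [ -2.535 -48.409 -42.659  -1.611  -0.118   0.378]
```

Call:
drive_tool:
  rot:
    - [0.03, 0, 0]
    - [0, 0, 0]
  slide:
    - [0, 0.1, 0]
    - [0, 0, 0]
  jaw: [-1, -1]

```text
time: 18.88
position: [0.6117, 0.0626, 0.1312]
orientation: [[-0.0, 0.781, 0.625], [-0.0, 0.625, -0.781], [-1.0, -0.0, -0.0]]
wrist_force: [-1.2, 2.8, -2.5]
width: 0.269
```

```bash
python3 st.py
```

```text
18.875 [0.6117 0.0626 0.1312] yaw -51.35 [-1.17  2.83 -2.48] [0.859 0.231 0.141] j6 eff [ -2.368 -48.471 -42.843  -1.483  -0.278   0.371]
```

Call:
drive_tool:
  rot:
    - [0.03, 0, 0]
    - [0, 0, 0]
  slide:
    - [0, 0.1, 0]
    - [0, 0, 0]
  jaw: [-1, -1]

```text
time: 19.12
position: [0.6117, 0.0627, 0.1313]
orientation: [[-0.0, 0.799, 0.601], [-0.0, 0.601, -0.799], [-1.0, -0.0, -0.0]]
wrist_force: [-0.6, 2.3, -3.2]
width: 0.276
```

```bash
python3 st.py
```

```text
19.125 [0.6117 0.0627 0.1313] yaw -53.08 [-0.58  2.29 -3.17] [0.784 0.319 0.242] j6 eff [ -2.175 -48.519 -43.034  -1.338  -0.455   0.372]
```

```bash
cat > av.py <<'E'
from h import *
import sys
F=[];T=[]
for i in range(int(sys.argv[1])):
    s=env.sense();F.append(s["wrist_force"]);T.append(s["wrist_torque"]);im=env.grab_frame("wrist")
R=s["orientation"]
c="pics/%s.png"%sys.argv[2];cv2.imwrite(c,im[:,:,::-1])
h=cv2.cvtColor(im,cv2.COLOR_RGB2HSV);m=(((h[:,:,0]<6)|(h[:,:,0]>174))&(h[:,:,1]>150)&(h[:,:,2]>180));m[:185]=0;m[265:]=0;ys,xs=np.nonzero(m)
print(round(s["time"],2),s["position"].round(4),"yaw",np.degrees(np.arctan2(R[1,2],R[0,2])).round(2),"F",np.mean(F,0).round(2),"Tz",np.mean(T,0).round(3),"sd",np.std([t[2] for t in T]).round(3),"dot",xs.mean(),ys.mean(),len(xs))
cc=env.get_calibration("wrist");d=onz("w",(xs.mean(),ys.mean()),.051,cc)-np.array([.6107,.0618,.051]);print("cam yaw",np.degrees(np.arctan2(-d[1],-d[0])),np.linalg.norm(d))
E
python3 av.py 5 w11
```

```text
19.32 [0.6117 0.0626 0.1312] yaw -53.04 F [-1.4   2.77 -3.71] Tz [0.762 0.42  0.224] sd 0.022 dot 317.1470588235294 220.38235294117646 34
cam yaw -39.374832346410194 0.018127284922033915
```

Call:
drive_tool:
  rot:
    - [0.04, 0, 0]
    - [0, 0, 0]
  slide:
    - [0, 0, 0]
    - [0, 0, 0]
  jaw: [-1, -1]

```text
time: 19.62
position: [0.6118, 0.0627, 0.1313]
orientation: [[-0.0, 0.822, 0.569], [-0.0, 0.569, -0.822], [-1.0, -0.0, 0.0]]
wrist_force: [-2.6, 3.7, -3.4]
width: 0.27
```

```bash
python3 av.py 4 w12
```

```text
19.77 [0.6118 0.0627 0.1313] yaw -55.3 F [-1.9   2.67 -3.6 ] Tz [0.719 0.433 0.235] sd 0.016 dot 317.0 220.5 34
cam yaw -41.376884536501535 0.018054906608341557
```

Call:
drive_tool:
  rot:
    - [0.04, 0, 0]
    - [0, 0, 0]
  slide:
    - [0, 0, 0]
    - [0, 0, 0]
  jaw: [-1, -1]

```text
time: 20.08
position: [0.6119, 0.0627, 0.1313]
orientation: [[-0.0, 0.844, 0.536], [-0.0, 0.536, -0.844], [-1.0, -0.0, 0.0]]
wrist_force: [-2.3, 3.3, -2.6]
width: 0.273
```

```bash
python3 av.py 4 w13
```

```text
20.23 [0.6118 0.0627 0.1313] yaw -57.59 F [-1.55  2.64 -3.56] Tz [0.686 0.424 0.204] sd 0.022 dot 317.0 220.5 34
cam yaw -43.71472360124563 0.01803361041297743
```

Call:
drive_tool:
  rot:
    - [0.04, 0, 0]
    - [0, 0, 0]
  slide:
    - [0, 0, 0]
    - [0, 0, 0]
  jaw: [-1, -1]

```text
time: 20.52
position: [0.6119, 0.0628, 0.1313]
orientation: [[0.0, 0.865, 0.502], [-0.0, 0.502, -0.865], [-1.0, -0.0, 0.0]]
wrist_force: [-1.5, 2.7, -4.2]
width: 0.274
```

```bash
python3 av.py 4 w14
```

```text
20.68 [0.6119 0.0627 0.1313] yaw -59.88 F [-1.23  2.77 -4.59] Tz [0.681 0.331 0.195] sd 0.014 dot 317.0 220.5 34
cam yaw -46.03642472107796 0.018015104478034904
```

Call:
drive_tool:
  rot:
    - [0.05, 0, 0]
    - [0, 0, 0]
  slide:
    - [0, 0, 0]
    - [0, 0, 0]
  jaw: [-1, -1]

```text
time: 20.98
position: [0.612, 0.0628, 0.1313]
orientation: [[0.0, 0.889, 0.458], [0.0, 0.458, -0.889], [-1.0, 0.0, 0.0]]
wrist_force: [-1.8, 2.4, -5.2]
width: 0.274
```

```bash
python3 av.py 3 w15
```

```text
21.07 [0.6119 0.0628 0.1313] yaw -62.72 F [-0.76  2.44 -5.  ] Tz [0.71  0.216 0.222] sd 0.015 dot 317.0 220.5 34
cam yaw -48.90082130674297 0.017991299734269346
```

Call:
drive_tool:
  rot:
    - [0.05, 0, 0]
    - [0, 0, 0]
  slide:
    - [0, 0, 0]
    - [0, 0, 0]
  jaw: [-1, -1]

```text
time: 21.38
position: [0.612, 0.0628, 0.1313]
orientation: [[0.0, 0.911, 0.413], [0.0, 0.413, -0.911], [-1.0, 0.0, 0.0]]
wrist_force: [-0.4, 2.5, -5.8]
width: 0.269
```

```bash
python3 av.py 3 w16
```

```text
21.48 [0.612  0.0628 0.1313] yaw -65.57 F [ 0.19  2.36 -5.31] Tz [0.685 0.071 0.221] sd 0.032 dot 317.0 220.5 34
cam yaw -51.76023226849446 0.017967524469912847
```

Call:
drive_tool:
  rot:
    - [0.05, 0, 0]
    - [0, 0, 0]
  slide:
    - [0, 0, 0]
    - [0, 0, 0]
  jaw: [-1, -1]

```text
time: 21.78
position: [0.6121, 0.0628, 0.1313]
orientation: [[0.0, 0.93, 0.367], [0.0, 0.367, -0.93], [-1.0, 0.0, 0.0]]
wrist_force: [1.0, 2.6, -6.0]
width: 0.273
```

```bash
python3 av.py 3 w17
```

```text
21.88 [0.612  0.0628 0.1313] yaw -68.44 F [ 1.07  2.74 -5.55] Tz [ 0.762 -0.169  0.221] sd 0.003 dot 317.1666666666667 220.5 36
cam yaw -54.93492346306416 0.017919798290813676
```

Call:
drive_tool:
  rot:
    - [0.04, 0, 0]
    - [0, 0, 0]
  slide:
    - [0, 0, 0]
    - [0, 0, 0]
  jaw: [-1, -1]

```text
time: 22.18
position: [0.6121, 0.0628, 0.1313]
orientation: [[0.0, 0.944, 0.33], [0.0, 0.33, -0.944], [-1.0, 0.0, 0.0]]
wrist_force: [1.7, 2.6, -6.5]
width: 0.274
```

```bash
python3 av.py 3 w18
```

```text
22.27 [0.6121 0.0628 0.1313] yaw -70.74 F [ 1.94  2.63 -6.14] Tz [ 0.802 -0.406  0.264] sd 0.04 dot 317.0 220.5 34
cam yaw -56.866866155438686 0.01792331001671299
```

Call:
drive_tool:
  rot:
    - [0.04, 0, 0]
    - [0, 0, 0]
  slide:
    - [0, 0, 0]
    - [0, 0, 0]
  jaw: [-1, -1]

```text
time: 22.58
position: [0.6121, 0.0628, 0.1313]
orientation: [[0.001, 0.957, 0.292], [0.0, 0.292, -0.957], [-1.0, 0.001, 0.0]]
wrist_force: [3.1, 3.2, -6.4]
width: 0.271
```

```bash
python3 av.py 3 w19
```

```text
22.68 [0.6121 0.0628 0.1313] yaw -73.03 F [ 2.97  3.34 -6.73] Tz [ 0.828 -0.66   0.296] sd 0.009 dot 316.70588235294116 220.5 34
cam yaw -58.51202281792909 0.017946214569079418
```

Call:
drive_tool:
  rot:
    - [0.04, 0, 0]
    - [0, 0, 0]
  slide:
    - [0, 0, 0]
    - [0, 0, 0]
  jaw: [-1, -1]

```text
time: 22.98
position: [0.6121, 0.0628, 0.1313]
orientation: [[0.001, 0.967, 0.253], [0.0, 0.253, -0.967], [-1.0, 0.001, 0.0]]
wrist_force: [3.2, 3.4, -6.9]
width: 0.275
```

```bash
python3 av.py 3 w20; python3 -c "
from h import *
crop('pics/w20.png',250,180,410,290,5,'pics/w20c.png')"
```

```text
23.07 [0.6121 0.0628 0.1313] yaw -75.33 F [ 3.44  3.48 -7.69] Tz [ 0.807 -0.906  0.301] sd 0.024 dot 316.57575757575756 220.57575757575756 33
cam yaw -60.39247027842925 0.01790002044996803
```

View pics/w20c.png

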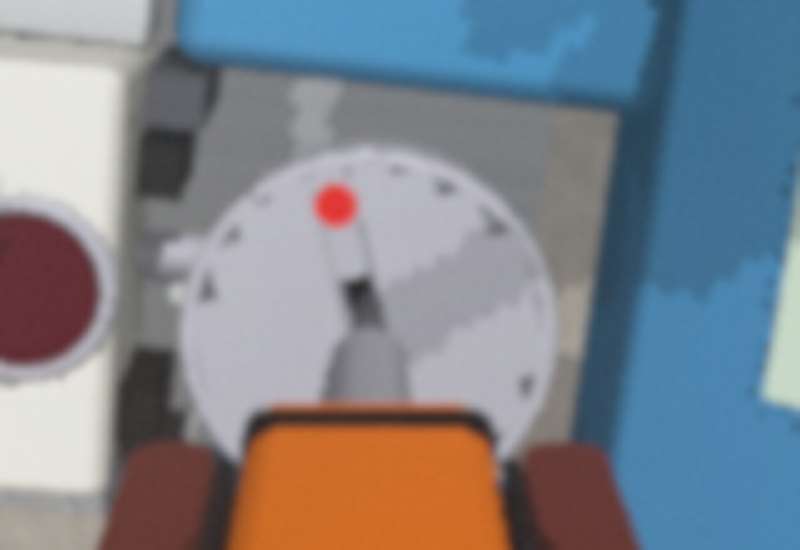

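Torque is rising to 0.30 N m and the lag between tool and cam is growing, so the lock is going tight. I take one more small step and hold.

Call:
drive_tool:
  rot:
    - [0.03, 0, 0]
    - [0, 0, 0]
    - [0, 0, 0]
  slide:
    - [0, 0, 0]
    - [0, 0, 0]
    - [0, 0, 0]
  jaw: [-1, -1, -1]

```text
time: 23.5
position: [0.6121, 0.0628, 0.1313]
orientation: [[0.001, 0.975, 0.224], [-0.0, 0.224, -0.975], [-1.0, 0.001, 0.0]]
wrist_force: [3.8, 3.2, -8.1]
width: 0.275
```

```bash
python3 av.py 6 w21
```

```text
23.75 [0.6121 0.0628 0.1313] yaw -77.06 F [ 4.12  3.23 -7.55] Tz [ 0.803 -1.049  0.361] sd 0.015 dot 316.5 220.5 32
cam yaw -62.01343455550844 0.017920603139793684
```

Torque is 0.36 N m (spread 0.015) and has been above 0.30 for 0.6 s: firmly tight. I stop here and ease the twist off before lifting out.

Call:
drive_tool:
  rot:
    - [-0.03, 0, 0]
    - [-0.03, 0, 0]
    - [0, 0, 0]
  slide:
    - [0, 0, 0]
    - [0, 0, 0]
    - [0, 0, 0]
  jaw: [-1, -1, -1]

```text
time: 24.18
position: [0.612, 0.0627, 0.1314]
orientation: [[0.0, 0.96, 0.282], [-0.0, 0.282, -0.96], [-1.0, 0.0, 0.0]]
wrist_force: [3.7, 3.6, -7.9]
width: 0.273
```

```bash
python3 av.py 3 w22
```

```text
24.27 [0.612  0.0627 0.1313] yaw -73.67 F [ 3.78  3.22 -7.83] Tz [ 0.818 -0.982  0.162] sd 0.019 dot 318.0 220.17142857142858 35
cam yaw -61.374664756454926 0.017986150656014593
```

Call:
drive_tool:
  rot:
    - [-0.03, 0, 0]
    - [-0.03, 0, 0]
    - [0, 0, 0]
  slide:
    - [0, 0, 0]
    - [0, 0, 0]
    - [0, 0, 0]
  jaw: [-1, -1, -1]

```text
time: 24.7
position: [0.6118, 0.0628, 0.1314]
orientation: [[-0.0, 0.941, 0.339], [-0.0, 0.339, -0.941], [-1.0, -0.0, -0.0]]
wrist_force: [3.2, 2.6, -7.3]
width: 0.27
```

```bash
python3 av.py 3 w23
```

```text
24.8 [0.6118 0.0627 0.1314] yaw -70.24 F [ 3.1   2.85 -7.09] Tz [ 0.827 -0.857  0.123] sd 0.025 dot 319.38235294117646 220.14705882352942 34
cam yaw -60.554769379010544 0.017911534316214766
```

Call:
drive_tool:
  rot:
    - [-0.02, 0, 0]
    - [-0.02, 0, 0]
    - [0, 0, 0]
  slide:
    - [0, 0.4, -0.2]
    - [0, 0.3, -0.1]
    - [0, 0, 0]
  jaw: [-1, -1, -1]

```text
time: 25.22
position: [0.612, 0.0629, 0.1314]
orientation: [[-0.001, 0.927, 0.376], [-0.001, 0.376, -0.927], [-1.0, -0.001, 0.0]]
wrist_force: [0.1, 1.3, -5.0]
width: 0.27
```

```bash
python3 av.py 3 w24; python3 -c "
from h import *
crop('pics/w24.png',250,180,410,290,5,'pics/w24c.png')"
```

```text
25.32 [0.612  0.063  0.1313] yaw -67.96 F [ 0.09  1.41 -4.65] Tz [0.208 0.043 0.017] sd 0.03 dot 319.8181818181818 220.1818181818182 33
cam yaw -59.85083713837832 0.017928566920641695
```

View pics/w24c.png

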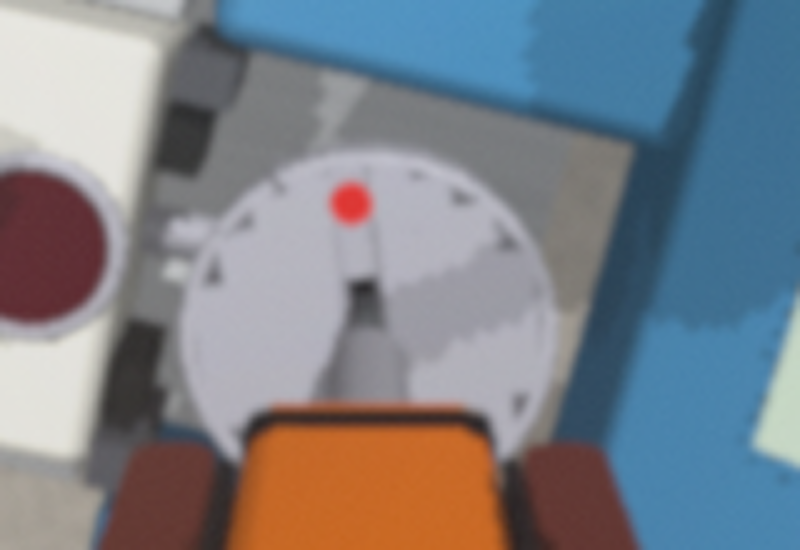

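Torque and side force are now near zero. I lift straight out.

Call:
drive_tool:
  rot:
    - [0, 0, 0]
    - [0, 0, 0]
    - [0, 0, 0]
    - [0, 0, 0]
    - [0, 0, 0]
  slide:
    - [-3, 0, 0]
    - [-4, 0, 0]
    - [-6, 0, 0]
    - [-30, 0, 0]
    - [-32, 0, 0]
  jaw: [-1, -1, -1, -1, -1]

```text
time: 26.0
position: [0.6124, 0.0631, 0.2079]
orientation: [[0.001, 0.927, 0.375], [-0.0, 0.375, -0.927], [-1.0, 0.0, 0.0]]
wrist_force: [0.2, 0.6, -0.5]
width: 0.272
```

Call:
drive_tool:
  rot:
    - [0, 0, 0]
    - [0, 0, 0]
  slide:
    - [0, 0, 0]
    - [0, 0, 0]
  jaw: [-1, -1]

```text
time: 26.25
position: [0.6123, 0.0632, 0.2055]
orientation: [[-0.0, 0.927, 0.375], [-0.0, 0.375, -0.927], [-1.0, -0.001, -0.0]]
wrist_force: [0.3, 1.0, -1.2]
width: 0.272
```

```bash
python3 look.py wrist w25 180 130 440 325 3
```

```text
26.25 [0.6123 0.0632 0.2055] [[-0.0005, 0.9268, 0.3755], [-0.0001, 0.3755, -0.9268], [-1.0, -0.0005, -0.0]] [ 0.32  0.98 -1.2 ] [-0.079  0.045  0.047] 0.272 [  2.7   7.5  69.8  -0.  102.7 -19.3]
```

View pics/w25c.png

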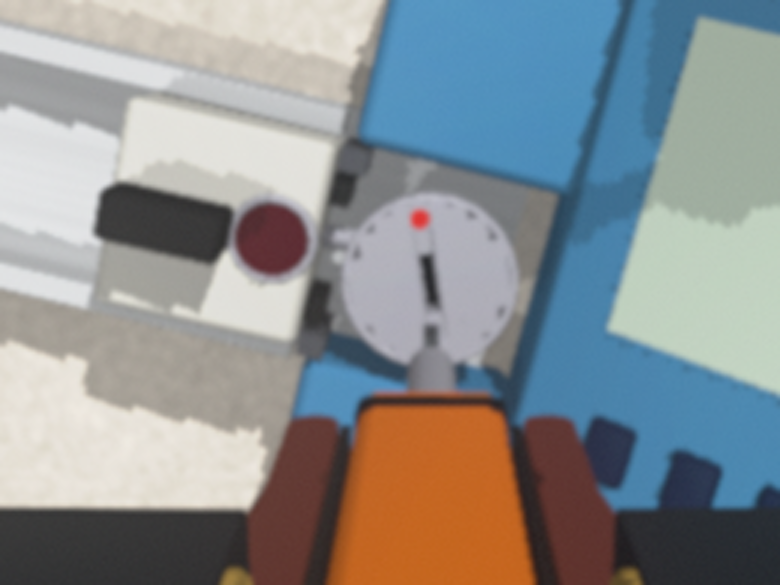

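The driver is free. The red dot is at crop (420,219), the slot at (430,280), and the module's front top edge runs from (337,140) to (300,345). I check how far the module was drawn in and how the tip sits in the grip.

```bash
python3 - <<'E'
from h import *
import pickle
np.set_printoptions(precision=4,suppress=True)
c=pickle.load(open("w25.pkl","rb"))
q=lambda x,y:(180+x/3-.33,130+y/3-.33)
cen=onz("w",q(430,280),.051,c);ax=np.array([np.cos(np.radians(8.2)),np.sin(np.radians(8.2)),0])
e=np.array([343+517,0])/2
print("disc",cen,"left/right mid",onz("w",q(430,281),.051,c))
for p in [(337,140),(318,243),(300,345)]:
  P=onz("w",q(*p),.048,c);print(P,(P-cen)@ax)
s=env.sense();R=s["orientation"];t=onz("w",q(431,326),.2055-.0856,c)
print("tip rear in tool",R.T@(t-s["position"]))
E
```

```text
disc [0.6105 0.0618 0.051 ] left/right mid [0.6106 0.0616 0.051 ]
[0.5722 0.0882 0.048 ] -0.03414565468478913
[0.5775 0.0593 0.048 ] -0.03298094957516391
[0.5832 0.0295 0.048 ] -0.03159797013635865
tip rear in tool [ 0.0847 -0.0014 -0.0036]
```

The module front is now about 33 mm before the cam axis, so it was drawn in about 3.5 mm. I take the driver back to the stand, square to it (yaw -90°).

Call:
drive_tool:
  rot:
    - [0.13, 0, 0]
    - [0.13, 0, 0]
    - [0.126, 0, 0]
    - [0, 0, 0]
    - [0, 0, 0]
  slide:
    - [0, 0, 0]
    - [0, 0, 0]
    - [0, 0, 0]
    - [0, -13, 42]
    - [0, -14, 50]
  jaw: [-1, -1, -1, -1, -1]

```text
time: 26.92
position: [0.5844, -0.0289, 0.2039]
orientation: [[-0.003, 1.0, 0.001], [0.0, 0.001, -1.0], [-1.0, -0.003, -0.0]]
wrist_force: [0.7, -1.2, -0.9]
width: 0.271
```

Call:
drive_tool:
  rot:
    - [0, 0, 0]
    - [0, 0, 0]
    - [0, 0, 0]
    - [0, 0, 0]
    - [0, 0, 0]
  slide:
    - [0, -14, 50]
    - [0, -14, 50]
    - [0, -14, 50]
    - [0, -14, 50]
    - [0, -14, 46]
  jaw: [-1, -1, -1, -1, -1]

```text
time: 27.55
position: [0.5138, -0.276, 0.2042]
orientation: [[-0.002, 1.0, -0.001], [0.001, -0.001, -1.0], [-1.0, -0.002, -0.001]]
wrist_force: [0.3, -0.0, -0.9]
width: 0.274
```

Call:
drive_tool:
  rot:
    - [0, 0, 0]
    - [0, 0, 0]
  slide:
    - [0, 0, 0]
    - [0, 0, 0]
  jaw: [-1, -1]

```text
time: 27.8
position: [0.5149, -0.274, 0.2049]
orientation: [[-0.002, 1.0, -0.001], [0.002, -0.001, -1.0], [-1.0, -0.002, -0.002]]
wrist_force: [0.2, -0.3, -0.6]
width: 0.272
```

```bash
python3 look.py wrist w26 240 190 400 310 5; python3 look.py scene s26 150 100 310 280 4
```

```text
27.8 [ 0.5149 -0.274   0.2049] [[-0.0017, 1.0, -0.0012], [0.0017, -0.0012, -1.0], [-1.0, -0.0017, -0.0017]] [ 0.25 -0.26 -0.62] [-0.044  0.02  -0.008] 0.272 [-31.4   2.6  75.1   0.  102.5 -31.3]
27.85 [ 0.5152 -0.2736  0.2054] [[-0.0011, 1.0, -0.0002], [0.0013, -0.0002, -1.0], [-1.0, -0.0011, -0.0013]] [-1.72  1.11 -1.24] [-0.001  0.017 -0.027] 0.273 [-31.3   2.6  75.    0.  102.5 -31.3]
```

View pics/w26c.png

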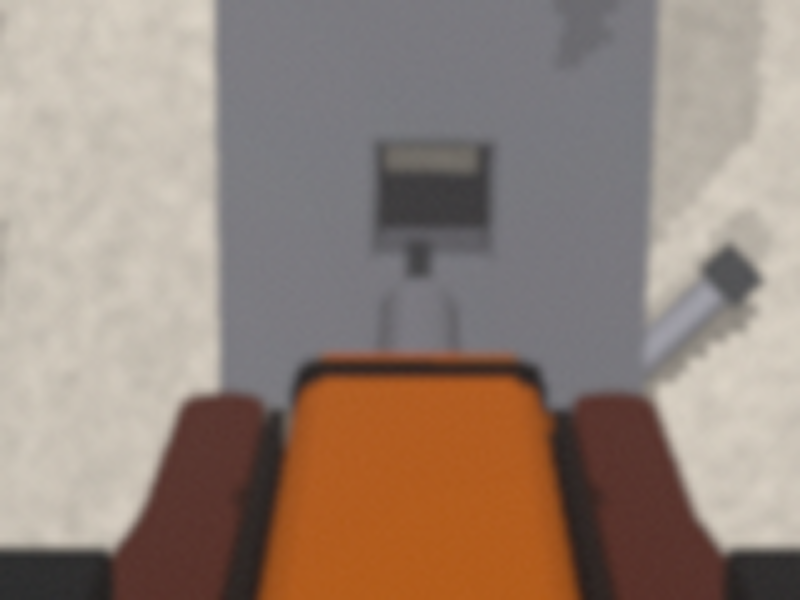

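View pics/s26c.png

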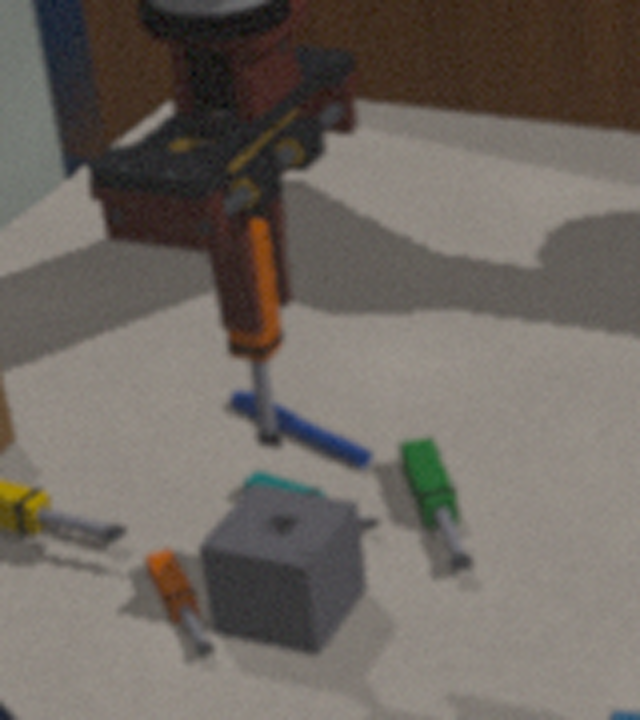

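The wrist view shows the hole with corners around (375,140)–(495,252) and the blade tip's rear at (417,243). I compute the offset.

```bash
python3 - <<'E'
from h import *
import pickle
np.set_printoptions(precision=4,suppress=True)
c=pickle.load(open("w26.pkl","rb"))
q=lambda x,y:(240+x/5-.4,190+y/5-.4)
H=np.array([onz("w",q(*p),.066,c) for p in [(374,140),(495,140),(494,252),(376,252)]]);print(H,H.mean(0),np.linalg.norm(np.diff(H,axis=0),axis=1))
R=np.array([[0,1,0],[0,0,-1],[-1,0,0.]]);T=np.array([.5150,-.2739,.2050])
print("hole in tool",R.T@(H.mean(0)-T))
t=onz("w",q(417,243),.205-.0856,c);print("tip rear in tool",R.T@(t-T))
S=[onz("w",q(*p),.066,c) for p in [(220,200),(654,200)]];print(S)
E
```

```text
[[ 0.5056 -0.2674  0.066 ]
 [ 0.5249 -0.2674  0.066 ]
 [ 0.5249 -0.2859  0.066 ]
 [ 0.5058 -0.2858  0.066 ]] [ 0.5153 -0.2766  0.066 ] [0.0193 0.0185 0.0191]
hole in tool [0.139  0.0003 0.0027]
tip rear in tool [ 0.0856 -0.0025 -0.0032]
[array([ 0.4807, -0.2772,  0.066 ]), array([ 0.5505, -0.2773,  0.066 ])]
```

```bash
python3 - <<'E'
from h import *
import pickle
np.set_printoptions(precision=4,suppress=True)
for tag,oy,Hp,tp,tz,yaw in [("w4",200,[(368,74),(485,74),(486,188),(370,188)],(418,190),.1195,-2.35),("w26",190,[(374,140),(495,140),(494,252),(376,252)],(417,243),.1194,-90)]:
  c=pickle.load(open(tag+".pkl","rb"));a=np.radians(yaw);R=np.array([[0,-np.sin(a),np.cos(a)],[0,np.cos(a),np.sin(a)],[-1,0,0]])
  q=lambda x,y:(240+x/5-.4,oy+y/5-.4)
  H=np.mean([onz("w",q(*p),.066,c) for p in Hp],0);t=onz("w",q(*tp),tz,c)
  C=c["world_from_camera"];print(tag,H,t,"hole-tip",R.T@(H-t), C[:3,3],C[:3,2])
E
python3 st.py
```

```text
w4 [ 0.5145 -0.2768  0.066 ] [ 0.5103 -0.2778  0.1195] hole-tip [0.0535 0.0012 0.0042] [ 0.4455 -0.2737  0.3683] [ 0.2509 -0.0158 -0.9679]
w26 [ 0.5153 -0.2766  0.066 ] [ 0.5125 -0.2707  0.1194] hole-tip [0.0534 0.0027 0.0059] [ 0.5132 -0.2077  0.3669] [-0.002  -0.2442 -0.9697]
27.9 [ 0.5154 -0.2734  0.2057] yaw -89.97 [-0.05 -0.03 -1.38] [-0.082  0.118 -0.028] j6 eff [-6.2000e-01 -4.3038e+01 -4.1211e+01  1.2000e-02  4.7000e-02  6.0000e-03]
```

Call:
drive_tool:
  rot:
    - [0, 0, 0]
    - [0, 0, 0]
    - [0, 0, 0]
    - [0, 0, 0]
  slide:
    - [0, 1.5, 1.5]
    - [25, 0, 0]
    - [22, 0, 0]
    - [0, 0, 0]
  jaw: [-1, -1, -1, -1]

```text
time: 28.4
position: [0.5161, -0.2749, 0.1571]
orientation: [[-0.003, 1.0, 0.0], [0.002, 0.0, -1.0], [-1.0, -0.003, -0.002]]
wrist_force: [1.4, -0.1, -1.1]
width: 0.277
```

Call:
drive_tool:
  rot:
    - [0, 0, 0]
  slide:
    - [0, 0, 0]
  jaw: [-1]

```text
time: 28.52
position: [0.5171, -0.2759, 0.1604]
orientation: [[0.001, 1.0, -0.0], [-0.001, -0.0, -1.0], [-1.0, 0.001, 0.001]]
wrist_force: [0.4, -0.3, -0.7]
width: 0.271
```

```bash
python3 look.py wrist w27 270 190 380 270 7; python3 look.py scene s27 180 160 270 250 7
```

```text
28.525 [ 0.5171 -0.2759  0.1604] [[0.0011, 1.0, -0.0003], [-0.0006, -0.0003, -1.0], [-1.0, 0.0011, 0.0006]] [ 0.35 -0.29 -0.69] [-0.065  0.071  0.012] 0.271 [-31.4   2.8  79.3   0.   97.8 -31.4]
28.575 [ 0.5172 -0.2761  0.1609] [[0.0018, 1.0, -0.0004], [-0.0011, -0.0004, -1.0], [-1.0, 0.0018, 0.0011]] [-0.29 -0.31 -0.51] [-0.057  0.063 -0.018] 0.272 [-31.4   2.8  79.3  -0.   97.8 -31.4]
```

View pics/w27c.png

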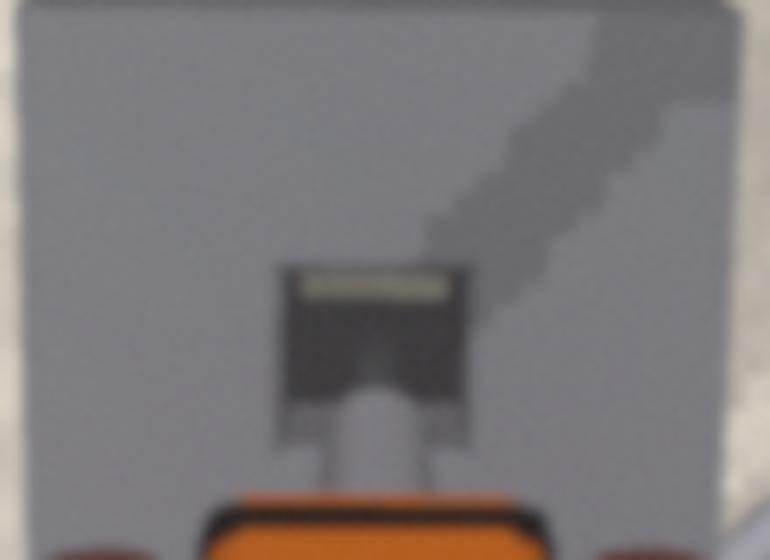

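View pics/s27c.png

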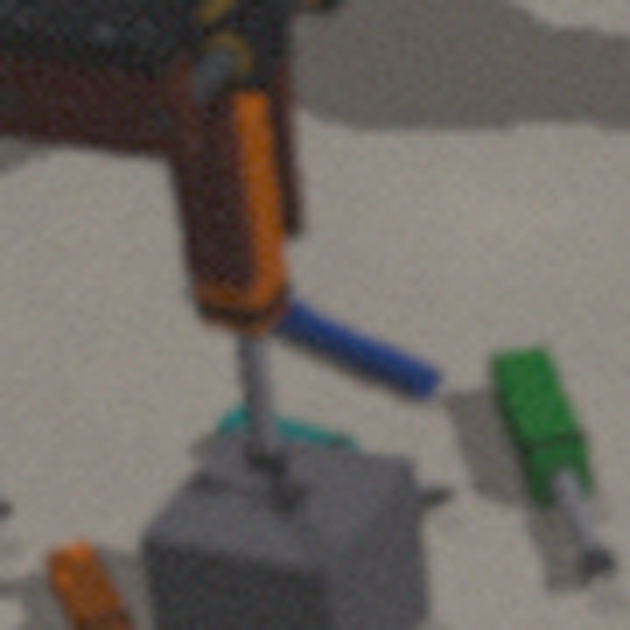

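```bash
python3 - <<'E'
from h import *
import pickle
np.set_printoptions(precision=4,suppress=True)
c=pickle.load(open("w27.pkl","rb"))
q=lambda x,y:(270+x/7-.43,190+y/7-.43)
R=np.array([[0,1,0],[0,0,-1],[-1,0,0.]])
H=np.mean([onz("w",q(*p),.066,c) for p in [(280,265),(470,265),(470,448),(280,448)]],0)
for y in (320,330,340): print(H,"hole-tip rear",R.T@(H-onz("w",q(376,y),.0752,c)))
# project circle-bottom of shaft (z tip+11mm) rear point y~390
print("shaft rear bottom",R.T@(H-onz("w",q(376,387),.0862,c)))
im=cv2.imread("pics/w27.png")[225:260,312:340];im=cv2.convertScaleAbs(im,alpha=2.5);cv2.imwrite("pics/w27d.png",cv2.resize(im,None,fx=20,fy=16,interpolation=cv2.INTER_CUBIC))
E
```

```text
[ 0.5151 -0.2768  0.066 ] hole-tip rear [ 0.0092 -0.0001  0.0061]
[ 0.5151 -0.2768  0.066 ] hole-tip rear [ 0.0092 -0.0001  0.0051]
[ 0.5151 -0.2768  0.066 ] hole-tip rear [ 0.0092 -0.0001  0.0041]
shaft rear bottom [ 0.0202 -0.0001  0.0025]
```

View pics/w27d.png

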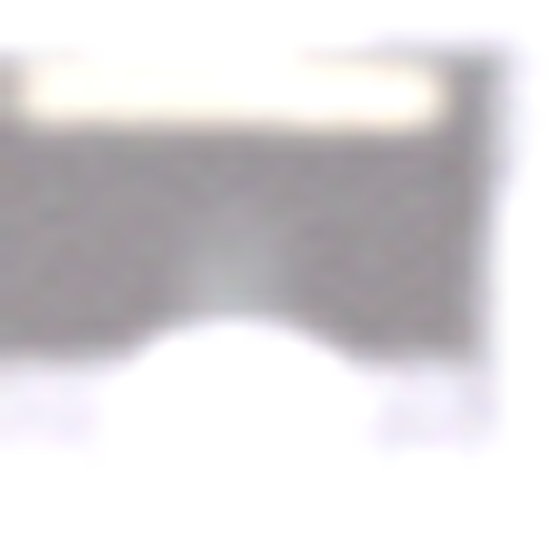

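The shaft's rear edge and the blade's rear both say the tip is about 2.5 mm too far along tool z, while sideways it is centred. I correct that and lower.

Call:
drive_tool:
  rot:
    - [0, 0, 0]
    - [0, 0, 0]
    - [0, 0, 0]
    - [0, 0, 0]
  slide:
    - [0, 0, -2.5]
    - [6, 0, 0]
    - [6, 0, 0]
    - [0, 0, 0]
  jaw: [-1, -1, -1, -1]

```text
time: 29.12
position: [0.5162, -0.2734, 0.1462]
orientation: [[-0.002, 1.0, -0.001], [0.001, -0.001, -1.0], [-1.0, -0.002, -0.001]]
wrist_force: [-0.4, -0.1, -0.4]
width: 0.272
```

```bash
python3 look.py wrist w28 270 190 380 270 7
```

```text
29.125 [ 0.5162 -0.2734  0.1462] [[-0.0016, 1.0, -0.001], [0.0009, -0.001, -1.0], [-1.0, -0.0016, -0.0009]] [-0.45 -0.06 -0.39] [-0.059  0.076  0.029] 0.272 [-31.2   2.8  80.8  -0.   96.5 -31.2]
```

View pics/w28c.png

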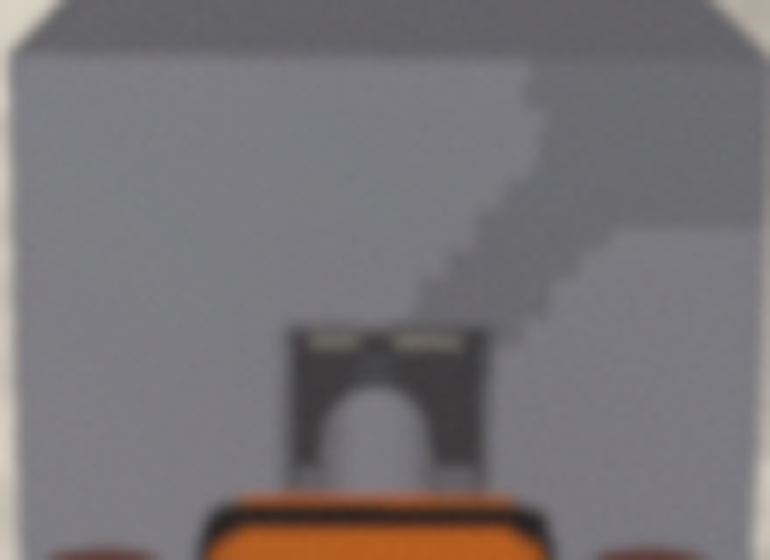

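```bash
python3 - <<'E'
from h import *
import pickle
np.set_printoptions(precision=4,suppress=True)
c=pickle.load(open("w28.pkl","rb"))
q=lambda x,y:(270+x/7-.43,190+y/7-.43)
R=np.array([[0,1,0],[0,0,-1],[-1,0,0.]])
r=onz("w",q(387,326),.066,c);H=r+np.array([0,-.009,0]);print(H)
print("shaft c",R.T@(onz("w",q(376,385),.0716,c)-H)+[0,0,.005], "blade rear c",R.T@(onz("w",q(376,338),.0606,c)-H)+[0,0,.007])
E
```

```text
[ 0.5151 -0.2764  0.066 ]
shaft c [-0.0056 -0.001   0.0001] blade rear c [ 0.0054 -0.001   0.0005]
```

Call:
drive_tool:
  rot:
    - [0, 0, 0]
    - [0, 0, 0]
  slide:
    - [4, 1, 0]
    - [0, 0, 0]
  jaw: [-1, -1]

```text
time: 29.42
position: [0.5175, -0.2736, 0.1429]
orientation: [[-0.001, 1.0, -0.001], [0.0, -0.001, -1.0], [-1.0, -0.001, -0.0]]
wrist_force: [-0.6, -0.6, -1.2]
width: 0.272
```

Call:
drive_tool:
  rot:
    - [0, 0, 0]
    - [0, 0, 0]
    - [0, 0, 0]
    - [0, 0, 0]
    - [0, 0, 0]
  slide:
    - [8, 0, 0]
    - [10, 0, 0]
    - [10, 0, 0]
    - [8, 0, 0]
    - [0, 0, 0]
  jaw: [-1, -1, -1, -1, -1]

```text
time: 30.05
position: [0.5171, -0.2733, 0.1061]
orientation: [[-0.002, 1.0, -0.001], [0.001, -0.001, -1.0], [-1.0, -0.002, -0.001]]
wrist_force: [-0.6, 0.2, -1.5]
width: 0.27
```

Call:
drive_tool:
  rot:
    - [0, 0, 0]
    - [0, 0, 0]
    - [0, 0, 0]
    - [0, 0, 0]
  slide:
    - [6, 0, 0]
    - [5, 0, 0]
    - [2, 0, 0]
    - [0, 0, 0]
  jaw: [-1, -1, -1, -1]

```text
time: 30.55
position: [0.5175, -0.2736, 0.0942]
orientation: [[-0.0, 1.0, -0.001], [0.0, -0.001, -1.0], [-1.0, -0.0, -0.0]]
wrist_force: [-0.6, 0.0, -1.3]
width: 0.274
```

Call:
drive_tool:
  rot:
    - [0, 0, 0]
    - [0, 0, 0]
  slide:
    - [2, 0, 0]
    - [0, 0, 0]
  jaw: [-1, -1]

```text
time: 30.8
position: [0.5176, -0.2736, 0.0923]
orientation: [[-0.0, 1.0, -0.001], [0.0, -0.001, -1.0], [-1.0, -0.0, -0.0]]
wrist_force: [-0.4, 0.2, 0.0]
width: 0.272
```

Call:
drive_tool:
  rot:
    - [0, 0, 0]
    - [0, 0, 0]
  slide:
    - [2, 0, 0]
    - [0, 0, 0]
  jaw: [-1, -1]

```text
time: 31.05
position: [0.5175, -0.2735, 0.0901]
orientation: [[-0.0, 1.0, -0.001], [0.0, -0.001, -1.0], [-1.0, -0.0, -0.0]]
wrist_force: [0.2, -0.7, -1.6]
width: 0.271
```

Call:
drive_tool:
  rot:
    - [0, 0, 0]
    - [0, 0, 0]
  slide:
    - [1, 0, 0]
    - [0, 0, 0]
  jaw: [-1, -1]

```text
time: 31.3
position: [0.5177, -0.2737, 0.0896]
orientation: [[0.0, 1.0, -0.001], [-0.0, -0.001, -1.0], [-1.0, 0.0, 0.0]]
wrist_force: [-0.9, 0.5, -0.2]
width: 0.276
```

Force is coming onto the stand at the original resting height. A touch more to seat it, then I release.

Call:
drive_tool:
  rot:
    - [0, 0, 0]
    - [0, 0, 0]
  slide:
    - [0.5, 0, 0]
    - [0, 0, 0]
  jaw: [-1, -1]

```text
time: 31.55
position: [0.5177, -0.2737, 0.0896]
orientation: [[0.001, 1.0, -0.001], [-0.0, -0.001, -1.0], [-1.0, 0.001, 0.0]]
wrist_force: [-2.6, 0.9, 3.7]
width: 0.272
```

Call:
drive_tool:
  rot:
    - [0, 0, 0]
    - [0, 0, 0]
    - [0, 0, 0]
    - [0, 0, 0]
    - [0, 0, 0]
  slide:
    - [0, 0, 0]
    - [0, 0, 0]
    - [0, 0, 0]
    - [0, 0, 0]
    - [0, 0, 0]
  jaw: [0, 0, 0.2, 0.3, 0.3]

```text
time: 32.17
position: [0.5176, -0.2736, 0.0888]
orientation: [[-0.0, 1.0, -0.001], [0.0, -0.001, -1.0], [-1.0, -0.0, -0.0]]
wrist_force: [0.2, -0.1, 0.5]
width: 0.648
```

```bash
python3 look.py wrist w29 200 190 440 350 3
```

```text
32.175 [ 0.5176 -0.2736  0.0888] [[-0.0, 1.0, -0.001], [0.0, -0.001, -1.0], [-1.0, -0.0, -0.0]] [ 0.2  -0.07  0.52] [0.001 0.042 0.032] 0.648 [-31.2   3.8  85.5   0.   90.6 -31.1]
```

View pics/w29c.png

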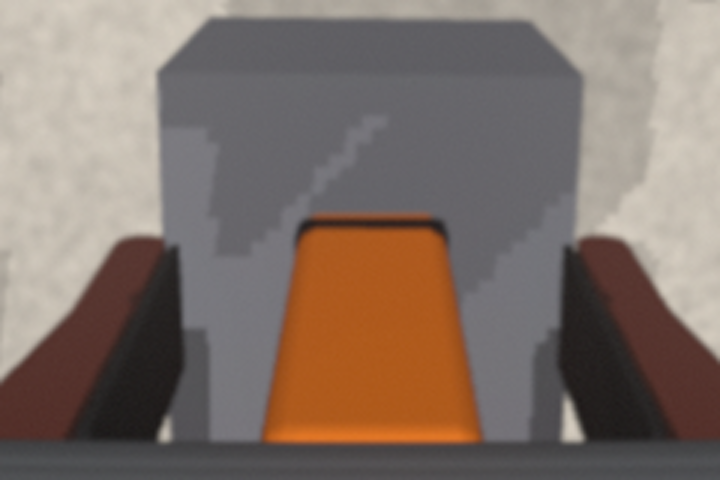

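Released: the driver sits upright on the stand and the fingers are clear on both sides. I open fully, rise straight up and back off.

Call:
drive_tool:
  rot:
    - [0, 0, 0]
    - [0, 0, 0]
    - [0, 0, 0]
    - [0, 0, 0]
    - [0, 0, 0]
  slide:
    - [-5, 0, 0]
    - [-25, 0, 0]
    - [-45, 0, 0]
    - [-50, 0, 0]
    - [-30, 0, 0]
  jaw: [0.6, 0.6, 0.6, 0.6, 0.6]

```text
time: 32.85
position: [0.518, -0.2738, 0.2477]
orientation: [[0.004, 1.0, -0.001], [-0.002, -0.001, -1.0], [-1.0, 0.004, 0.002]]
wrist_force: [-0.5, 0.2, -0.4]
width: 0.799
```

Call:
drive_tool:
  rot:
    - [0, 0, 0]
    - [0, 0, 0]
    - [0, 0, 0]
    - [0, 0, 0]
    - [0, 0, 0]
  slide:
    - [0, -40, -20]
    - [0, -50, -20]
    - [0, -40, -20]
    - [0, 0, 0]
    - [0, 0, 0]
  jaw: [0.6, 0.6, 0.6, 0.6, 0.6]

```text
time: 33.48
position: [0.3881, -0.2138, 0.2444]
orientation: [[0.001, 1.0, -0.001], [-0.001, -0.001, -1.0], [-1.0, 0.001, 0.001]]
wrist_force: [0.6, 1.2, -0.5]
width: 0.799
```

```bash
python3 look.py scene s30 180 150 420 330 3; python3 look.py top t30 220 120 460 300 3
```

```text
33.475 [ 0.3881 -0.2138  0.2444] [[0.0014, 1.0, -0.001], [-0.0009, -0.001, -1.0], [-1.0, 0.0014, 0.0009]] [ 0.55  1.15 -0.53] [-0.062  0.057  0.041] 0.799 [-33.2 -18.7  90.4   0.  108.2 -33.2]
33.525 [ 0.3883 -0.2138  0.244 ] [[0.0006, 1.0, -0.001], [-0.0003, -0.001, -1.0], [-1.0, 0.0006, 0.0003]] [ 0.78  0.11 -0.4 ] [-0.07   0.068  0.008] 0.806 [-33.2 -18.6  90.3   0.  108.2 -33.2]
```

View pics/s30c.png

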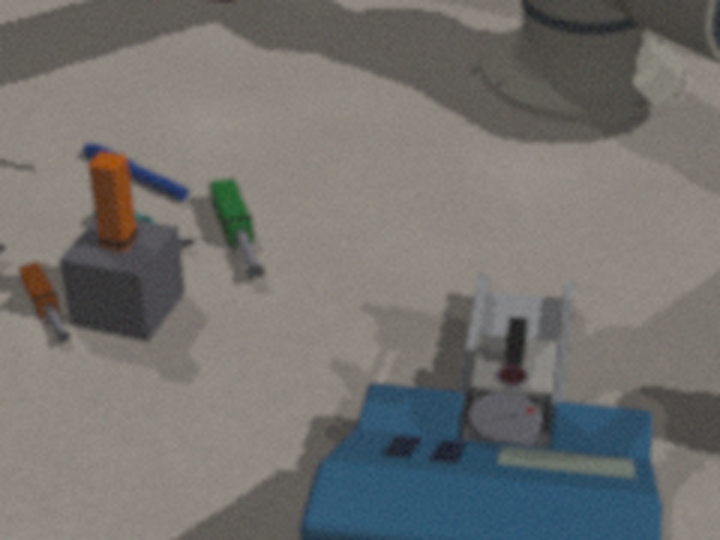

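View pics/t30c.png

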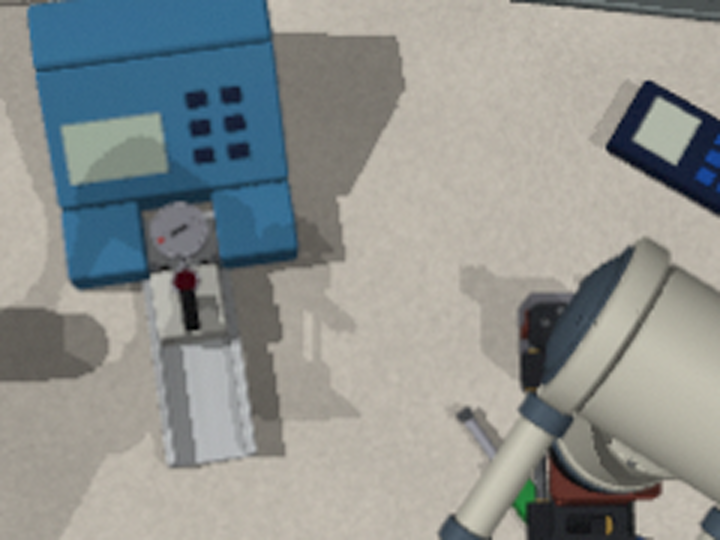

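The driver stands upright in the stand (scene crop (113,200)), the cam has turned about 70° with its red dot at (530,410), and the module is against the cam. The handheld meter sits where it was. I hand the job in.

```bash
python3 -c "
from h import *
print(env.close_job())"
```

```text
the job is handed in; nothing more can be done
None
```

The module is locked in the meter, the screwdriver is back upright in its stand, and the job was handed in at about 33.5 s of 72 s. No verdict is reported, so the results below are my own checks.

**What I did**
- **Push:** I pushed the module in from behind with closed fingers until the seal answered, at about 6–7 N.
- **Slot:** I took the larger orange driver from the stand and felt for the slot at under 5 N. The blade went in about 5 mm.
- **Turn:** I turned the cam clockwise about 70° until it went tight. The torque was 0.30 to 0.36 N m, held for about 0.6 s. I then eased the twist off, lifted out and returned the driver to the stand.

**Last checks**
- **Draw-in:** the wrist picture after lifting out put the module's front about 33 mm before the cam axis. That means it was drawn in about 3.5 mm.
- **Driver and arm:** the driver stands upright in the stand at its original height. The arm is clear of everything.
- **Left alone:** the handheld meter showed no shift in the last pictures. I did not measure the jars or cup again, but I never went near them.

**Uncertain or in disagreement**
- The clamping force cannot be measured directly. I judged it only from the torque, and the last average of 0.36 N m was slightly above the 0.35 N m given.
- Easing off may have turned the cam back by up to 2°, which is close to what I can measure.
- Tip position readings in the wrist view differed by 2–3 mm, so I settled them with a close look just above the stand's hole.
- The look-alike screwdrivers fell over early on. I don't believe I touched them.

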